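Set the time relays and close up the control box

TASK

Finish this control box: pick out any loose nuts and bolts left on its floor and put them in the blue parts tray, and with the plastic tuning tool turn the slotted dial of every time relay until its red pointer stands on its green tab. When all the dials are set, stand the tool back in its wooden block and push the door shut until it seats on its catch, with no gap left. Touch the dials with the tool only, not with the fingers, and leave the other things on the bench where they are.

Things in the scene. Friction and masses are not known exactly. Their poses are not given: they have to be found in the camera images.
- control_box: light grey steel control box on its back, open on top, on 6 mm feet: 300 (x) x 250 (y) x 66 mm, walls 4, floor 6 mm thick; origin: centre of underside, 6 mm above the bench. Door hinged on the +y wall. Time relays, 46 (x) x 70 (y) x 46 mm, tops at z = 52 mm, are held in three sockets (x = -93, -31, 31; y = -56 mm), a pale power supply at x = 93; the floor from there to the +y wall is bare. Fixed.
- door (a joint): door angle, rad: 0 = shut and seated, 1.75 to 2 = open as found, leaning outwards. 308 x 260 mm, 0.45 kg. It stands by itself from about 1.1 to 2.05; below that it sinks slowly and rests ajar (about 0.06) on a sprung roller catch in the middle of the -y wall. About 8 N down on the middle of its free edge then drives it over the roller; it snaps to 0 and is held.
- door_hinge (a point): middle of the door's hinge line, along the top of the box's +y wall (box frame 0, 128, 66 mm); its axes are those of the box; the hinge runs along x.
- door_edge (a point): point on the door's outer face, middle of its width, 20 mm in from the free edge, 240 mm from the hinge line (5 mm above it when shut): push the door over and press it home near here. x as the hinge's, z out of the outer face. A black finger lip stands out 12 mm from the edge.
- parts_tray: blue open parts tray, 110 (x) x 160 (y) x 35 mm, walls 3 mm, a 28 mm high divider across at y = -10 mm, so the larger compartment spans y = -9 to 78 mm; floor 2 mm; origin: centre of its underside. Fixed.
- tool_block: pale wooden block, 64 x 64 x 58 mm, with one upright 14 mm square hole, 54 mm deep, in the middle of its top; origin: centre of its underside. Fixed. The tuning tool's home.
- tuning_tool: plastic tuning tool, 111 mm, 40 g, upright in the tool block. Origin: middle of its blade's tip; z from tip to handle. White flat blade 10 (x) x 2 (y) x 8 mm, white round shank 10 mm across up to z = 50, blue collar 24 mm across to 55, blue flat-sided handle 20 (x) x 14 (y) mm to 111. In the block the collar rests on the block's top and the tip hangs 8 mm above the bench.
- nut_big: brown hexagon nut, 30 x 34 x 16 mm, 60 g, lying flat; origin: centre of its underside. May be absent.
- nut_small: bright hexagon nut, 24 x 27 x 13 mm, 33 g, lying flat; origin: centre of its underside. May be absent.
- bolt: grey steel hexagon bolt lying down, 81 mm long along its y, head 29 mm wide and 26 mm high, shank 16 mm, 160 g; origin: middle of its length on the underside. May be absent.
- box_blue: small blue carton, 67 x 119 x 71 mm, to be left alone; origin: centre of its underside.
- dial_a: ivory slotted dial on top of time relay a. Origin on its axis, 59 mm above the bench, 7 mm below its top; z up; x along the slot, towards the red pointer's tip. 21 mm across the top; slot 2.8 mm wide (bevelled to 5 at the mouth), 12.4 long, 5 deep, closed at both ends. Turns stiffly (0.015 N m) and stays; stops 1.9 rad either side of the box's +x. May be absent, with its relay.
- mark_a: setting ring round the dial of relay a, 34 mm across, with a green tab 4 mm wide; same axis as the dial; x points from the axis to the tab. The dial is set when the x axes of dial and ring point the same way. Stiff; it stays. May be absent, with its relay.
- dial_b: ivory slotted dial on top of time relay b. Origin on its axis, 59 mm above the bench, 7 mm below its top; z up; x along the slot, towards the red pointer's tip. 21 mm across the top; slot 2.8 mm wide (bevelled to 5 at the mouth), 12.4 long, 5 deep, closed at both ends. Turns stiffly (0.015 N m) and stays; stops 1.9 rad either side of the box's +x. May be absent, with its relay.
- mark_b: setting ring round the dial of relay b, 34 mm across, with a green tab 4 mm wide; same axis as the dial; x points from the axis to the tab. The dial is set when the x axes of dial and ring point the same way. Stiff; it stays. May be absent, with its relay.
- dial_c: ivory slotted dial on top of time relay c. Origin on its axis, 59 mm above the bench, 7 mm below its top; z up; x along the slot, towards the red pointer's tip. 21 mm across the top; slot 2.8 mm wide (bevelled to 5 at the mouth), 12.4 long, 5 deep, closed at both ends. Turns stiffly (0.015 N m) and stays; stops 1.9 rad either side of the box's +x. May be absent, with its relay.
- mark_c: setting ring round the dial of relay c, 34 mm across, with a green tab 4 mm wide; same axis as the dial; x points from the axis to the tab. The dial is set when the x axes of dial and ring point the same way. Stiff; it stays. May be absent, with its relay.
There are look-alikes about, which are no part of the job. Leave any pink or purple look-alike of the part that bears dial_c alone.

How it is judged:
On the way, in this order (a step that is already met when the one before it is completed fails the run):
1. with the door open, the red pointer of every relay's dial stands on its green tab (angle between the x axis of dial_a and the x axis of mark_a, either way round below 0.15 rad and angle between the x axis of dial_b and the x axis of mark_b, either way round below 0.15 rad and angle between the x axis of dial_c and the x axis of mark_c, either way round below 0.15 rad and value of joint door above 0.8 rad), for 0.2 s.
2. the door is pushed shut until it seats on its catch (value of joint door below 0.015 rad), for 0.2 s.
At the end, for the whole second after the job is handed in: Every relay's pointer is within 0.15 rad of its green tab; the nuts and bolts lie at rest inside the parts tray; the tuning tool stands upright in its block, its collar within 7 mm of the block's top; the door is seated (under 0.015 rad) (angle between the x axis of dial_a and the x axis of mark_a, either way round below 0.15 rad and angle between the x axis of dial_b and the x axis of mark_b, either way round below 0.15 rad and angle between the x axis of dial_c and the x axis of mark_c, either way round below 0.15 rad and x of nut_big in the frame of parts_tray between -0.054 and 0.054 m and y of nut_big in the frame of parts_tray between -0.079 and 0.079 m and z of each of nut_big, nut_small, bolt in the frame of parts_tray below 0.035 m and linear speed of each of nut_big, nut_small, bolt below 0.03 m/s and x of nut_small in the frame of parts_tray between -0.054 and 0.054 m and y of nut_small in the frame of parts_tray between -0.079 and 0.079 m and x of bolt in the frame of parts_tray between -0.054 and 0.054 m and y of bolt in the frame of parts_tray between -0.079 and 0.079 m and horizontal distance between tuning_tool and tool_block below 0.007 m and z of tuning_tool in the frame of tool_block below 0.015 m and angle between tuning_tool's own z axis and vertical below 0.2 rad and value of joint door below 0.015 rad); the robot touches nothing.
It fails at once if the fingers press on a dial (over 2 N) (contact force between the fingers and dial_a above 2 N or contact force between the fingers and dial_b above 2 N or contact force between the fingers and dial_c above 2 N).
It fails at once if the blue carton is shifted by more than 30 mm (distance of box_blue from where it was at the start of the episode above 0.03 m).
Of timer_a, timer_b, timer_c only 2 to 3 are there at a start; the rules pass over those that are not, and their reading is None.
Of nut_big, nut_small, bolt only 2 to 3 are there at a start; the rules pass over those that are not, and their reading is None.
At some moment in a run one of nut_big, nut_small, bolt may be knocked a few centimetres aside while the robot is not near it.
It also fails if it takes over 210 s, if anything falls off the work surface, if the arm or the gripper's body presses on something with over 40 N, if the wrist force passes 120 N, or if a joint passes its speed limit or range.

ROBOT

A 7-joint arm with a two-finger parallel gripper is mounted at the origin on a cart in front of the work surface, level with it; the furniture and walls round the work are solid. World frame = base frame: x ahead of the robot, y to its left, z up, the work surface at z = 0. Lengths are in m, angles in rad, forces in N, time in s.
With the tool pointing down it reaches from about 0.425 to 1.025 m from the base axis. Payload 3.6 kg.
Tool frame: the origin (TCP) lies between the finger pads; the fingertips stand 17 mm ahead of it and the grasp point (between the pads) lies 2 mm behind it; z points along the fingers, y is the line along which they close (so a half turn about z gives the same grasp; the last joint's range is limited). The gripper opens to 85 mm and grips with 20 to 120 N. Pads are 22 mm wide; open, the fingers measure 114 mm over their backs; the gripper's body (76 mm by 85 mm) begins 54 mm behind the grasp point. The pads swing forward as they close: fully open they stand 13 mm farther back than shut.
Start: joints at [-1.327, 0.591, 0.048, 1.609, -0.033, 0.943, -0.034], TCP at [0.24, 0.684, 0.221] pointing down, gripper open.
Joint ranges: [-2.69, 2.69], [-0.47, 2.24], [-1.27, 1.36], [0.19, 2.51], [-1.53, 4.68], [0.08, 2.07], [-3.09, 3.09]. Speed limits (rad/s): [2.57, 2.57, 3.14, 3.14, 3.14, 3.14, 3.14].

INTERFACE

Orientations are given as [roll, pitch, yaw] about the fixed x, y, z axes, in that order (R = Rz(yaw) Ry(pitch) Rx(roll)).
In Python, from station import ctrl gives the robot as it stands. The module is installed in compiled form; this text tells all that it offers.
- The arm moves only by the tool drive_tool, never from a script. Its argument "plan" is one flat list of numbers, 5 for each row, row after row: the shift along the tool's x, y, z normalised to -1 to 1, where 1 is 0.03 m, then the turn about the tool's z normalised to -1 to 1, where 1 is 6 degrees, then the opening, from 0 (shut) to 1 (fully open). In form: [x, y, z, spin, grip, x, y, z, spin, grip, ...]. A call has 1 to 8 rows; each row shifts and turns the commanded pose from where the row before left it, along the tool's axes as they then stand; what a row does not reach is not made up. A row lasts 1/12 s, in which the tool goes at most 41.7 mm and 7.16 degrees, less where a joint would pass 70% of its speed; a pose out of reach is approached as far as the arm can. A call with a number of a shift or a turn outside -1 to 1 is refused whole. A call with a gripper value outside its range is refused whole. The fingers move at their own pace and stop on an object; "squeeze" is the grip in N (left out, the last holds). Time passes only in rows, so rows that do not move let the fingers close. It gives the time, the measured TCP pose, the force, the opening and the grip force at its end, in the units of the state.
- ctrl.read_state(): the state, without advancing time (a new reading comes with each control period).
- ctrl.read_camera(name): name is "side" or "top" or "wrist"; returns a dict with "img" (384x512x3 uint8, red, green, blue), "fx", "fy", "cx", "cy" (pixels), "R" (3x3) and "t" (3): a world point X has camera coordinates R X + t. Camera axes: x right, y down, z forward; pixel columns grow to the right and rows downward; lengths in m; the calibration is good to about 2 mm. A picture is of the moment at which its call begins. There is no depth.
- ctrl.hand_in(): hands the job in; it is judged then, once.
The state is a dict: "clock": time; "joint_pos": joint angles; "qvel": joint speeds; "joint_torque": joint torques, N m; "eef_pos": TCP position; "tcp_rot": TCP orientation; "force": force on the tool from outside, world axes, zero at the start; "torque": the same for the moment, N m; "gripper_width": opening from 0.0 (shut) to 1.0 (fully open); "grip_force": force on a finger pad.
Only numpy, scipy, OpenCV 4.12 (cv2) and the standard library are available. Lean on these libraries where they do the work, as an engineer would, in place of code of your own. Each camera call takes 0.05 s, during which the arm holds its last target. There are 200 camera calls.

## Working session

There is one attempt and no reset: what is moved stays moved. The work goes in short steps, Python scripts to look and compute and a tool call to move; the robot and the scene stay as the last step left them, time stands still between calls to the robot, and variables do not carry over. Pictures are saved under pics/ and viewed, at most 14 in all, crops included, and the job is handed in when it is done.

Besides the shell and the picture viewer there is one more tool, called after "Request:" as name(argument=value, ...), one argument or row to a line, values as JSON. drive_tool: Moves the arm, as the interface text tells. Scaled input: -1 to 1 covers 0.03 m each way for a shift and 6 degrees each way for a turn. Its arguments: {"type":"object","properties":{"plan":{"type":"array","items":{"type":"number","minimum":-1,"maximum":1}},"squeeze":{"type":"number"}},"required":["plan"]}

```bash
mkdir -p pics; cat > h.py <<'E'
import numpy as np, cv2
from station import ctrl
def shot(n,f=None):
    c=ctrl.read_camera(n)
    if f: cv2.imwrite('pics/'+f,c['img'][:,:,::-1]); np.savez('pics/'+f[:-4]+'.npz',**c)
    return c
def ld(f): return dict(np.load('pics/'+f+'.npz'))
def ray(c,u,v):
    R=np.array(c['R']);o=-R.T@c['t'];d=R.T@np.array([(u-c['cx'])/c['fx'],(v-c['cy'])/c['fy'],1]);return o,d/np.linalg.norm(d)
def onz(c,u,v,z):
    o,d=ray(c,u,v);return o+d*(z-o[2])/d[2]
def tri(c1,p1,c2,p2):
    o1,d1=ray(c1,*p1);o2,d2=ray(c2,*p2)
    s=np.linalg.lstsq(np.c_[d1,-d2],o2-o1,rcond=None)[0]
    a,b=o1+s[0]*d1,o2+s[1]*d2;return (a+b)/2,np.linalg.norm(a-b)
def proj(c,X):
    p=np.array(c['R'])@np.array(X)+c['t'];return c['fx']*p[0]/p[2]+c['cx'],c['fy']*p[1]/p[2]+c['cy']
E
python3 - <<'E'
from h import *
np.set_printoptions(precision=4,suppress=True)
a=shot('top','top0.png');b=shot('side','side0.png');w=shot('wrist','w0.png')
for c in(a,b,w): print(c['fx'],-np.array(c['R']).T@c['t'],np.array(c['R']).tolist())
print(ctrl.read_state())
cv2.imwrite('pics/m0.png',cv2.resize(np.hstack([a['img'],b['img']])[:,:,::-1],(800,300)))
E
```

```text
374.9843502146592 [ 0.3212 -0.131   1.09  ] [[-0.007325513011774575, -0.9999711912549315, 0.0019883458722284027], [-0.9916089907686377, 0.007007584160075056, -0.12908331879465923], [0.12906566656519652, -0.002917263175092721, -0.9916317579069606]]
446.849024278596 [ 0.0153 -1.1891  0.5157] [[0.9205903899212825, -0.3901987356571019, -0.016071113097110047], [-0.14947688619767324, -0.31404311148101094, -0.9375679093398904], [0.36079079045511786, 0.8655182671803783, -0.3474307624546893]]
269.4874160408388 [0.1709 0.7073 0.3734] [[0.3314619986153628, 0.9434668619913035, -0.0017954938579808136], [0.9034739564183802, -0.31686218289232204, 0.2886748467158742], [0.27178622766363647, -0.09730692358202186, -0.9574255109800314]]
{'clock': 0.15, 'joint_pos': array([-1.3265,  0.5919,  0.0483,  1.6095, -0.0333,  0.9427, -0.0337]), 'qvel': array([-0.0008, -0.0014,  0.0019, -0.0042,  0.0002, -0.0013,  0.0014]), 'joint_torque': array([  0.0024, -54.9247,   1.549 , -19.8452,   0.0095,   0.0056,
        -0.    ]), 'eef_pos': array([0.24  , 0.6834, 0.2205]), 'tcp_rot': array([-3.1398,  0.0001,  2.8039]), 'force': array([ 0.3532, -0.2791, -0.3408]), 'torque': array([0.0081, 0.0295, 0.0261]), 'grip_force': 0.0, 'gripper_width': 0.9988677403540767}
```

View pics/top0.png

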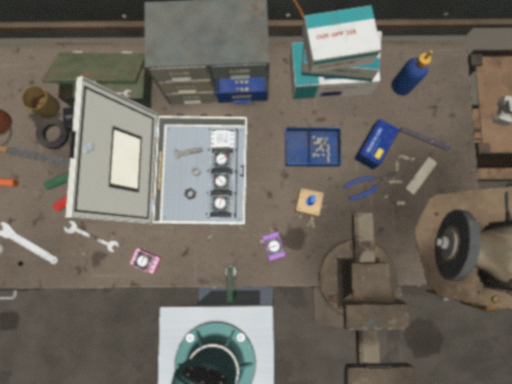

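View pics/side0.png

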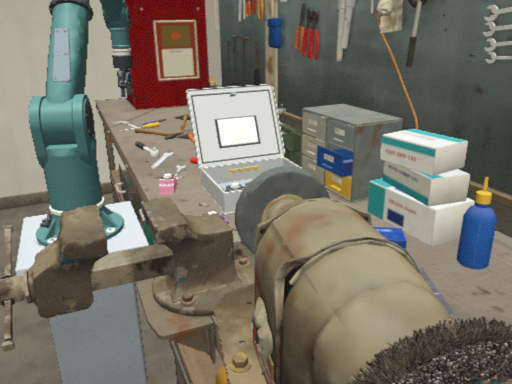

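The top view shows the box at (203,170) with its door open to the left and relays at (221,159), (220,181) and (219,203). The bolt is at (188,153) and the nut at (190,194). The tray is at (312,146) and the block with the tool at (310,201). Two look-alike relays, pink at (145,261) and purple at (273,245), lie outside the box. I'll enlarge the box area.

```bash
python3 - <<'E'
from h import *
np.set_printoptions(precision=4,suppress=True)
a=ld('top0');w=ld('w0')
cr=a['img'][100:240,145:345]
cv2.imwrite('pics/m1.png',cv2.resize(cr,(800,560),interpolation=cv2.INTER_CUBIC)[:,:,::-1])
for n,u,v,z in[('boxTL',160,116,.072),('boxTR',247,117,.072),('boxBR',245,223,.072),('boxBL',157,222,.072),('a',219,203,.066),('b',220,181,.066),('c',221,159,.066),('bolt',188,153,.02),('nut',190,194,.02),('trayTL',286,127,.035),('trayBR',340,166,.035),('block',310,201,.058),('tool',311,201,.11),('carton',377,143,.071)]: print(n,onz(a,u,v,z))
E
```

```text
boxTL [0.682  0.1544 0.072 ]
boxTR [ 0.6774 -0.0904  0.072 ]
boxBR [ 0.3794 -0.0845  0.072 ]
boxBL [0.3839 0.1541 0.072 ]
a [ 0.4352 -0.0128  0.066 ]
b [ 0.4964 -0.0151  0.066 ]
c [ 0.5586 -0.0175  0.066 ]
bolt [0.5878 0.0841 0.02  ]
nut [0.4669 0.0761 0.02  ]
trayTL [ 0.6595 -0.2022  0.035 ]
trayBR [ 0.5429 -0.3554  0.035 ]
block [ 0.4398 -0.264   0.058 ]
tool [ 0.4338 -0.2599  0.11  ]
carton [ 0.6001 -0.4533  0.071 ]
```

View pics/m1.png

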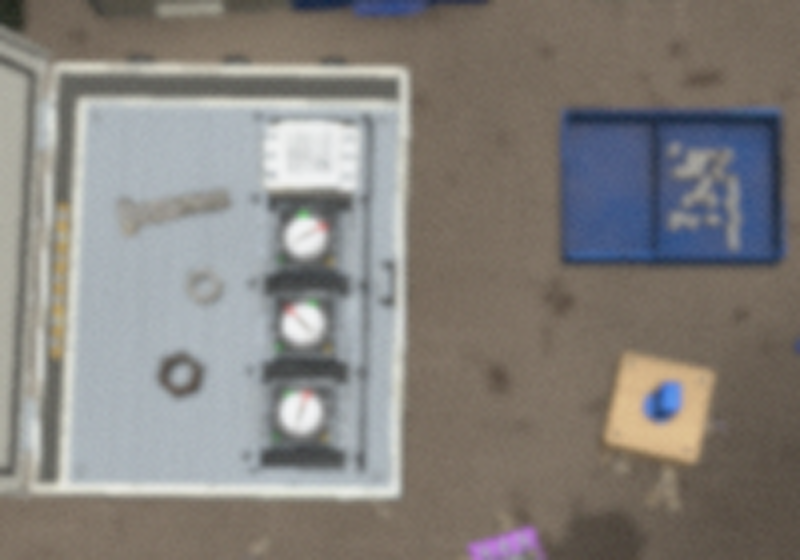

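The crop shows three relays with white dials at (305,238), (303,325) and (301,413), each with its red pointer off the green tab. There is a bolt at (175,210), a small nut at (205,287), a big nut at (181,374) and the tray's two compartments. All three relays are in the box's sockets, so they are the real ones; the pink and purple ones on the bench are left alone. First I raise the arm, spin it and swing over the door.

Request:
drive_tool(
  plan=[0,0,-0.9,0.98,1,0,0,-0.9,0.98,1,0,0,-0.9,0.98,1,0,0,-0.9,0.98,1,0,0,-0.9,0.98,1,0,0,-0.9,0.98,1,0,0,-0.9,0.98,1,0,0,-0.9,0.98,1],
)

```text
clock: 0.82
eef_pos: [0.24, 0.6836, 0.4383]
tcp_rot: [-3.141, 0.001, 1.978]
force: [-0.1, 0.2, -0.0]
gripper_width: 0.999
grip_force: 0.0
```

Request:
drive_tool(
  plan=[0,0,-0.9,0.98,1,0,0,-0.9,0.98,1,0,0,0,0.98,1,0,0,0,0.98,1,-0.96,0.4,0,0,1,-0.96,0.4,0,0,1,-0.96,0.4,0,0,1,-0.96,0.4,0,0,1],
)

```text
clock: 1.48
eef_pos: [0.2887, 0.5675, 0.4907]
tcp_rot: [-3.141, 0.001, 1.573]
force: [-0.3, -0.3, -0.3]
gripper_width: 1.002
grip_force: 0.0
```

Request:
drive_tool(
  plan=[-0.96,0.4,0,0,1,-0.96,0.4,0,0,1,-0.96,0.4,0,0,1,-0.96,0.4,0,0,1,-0.96,0.4,0,0,1,-0.96,0.4,0,0,1,-0.96,0.4,0,0,1,-0.96,0.4,0,0,1],
)

```text
clock: 2.15
eef_pos: [0.385, 0.3369, 0.4911]
tcp_rot: [-3.141, 0.0, 1.572]
force: [0.6, 0.1, 0.7]
gripper_width: 1.001
grip_force: 0.0
```

Request:
drive_tool(
  plan=[-0.96,0.4,0,0,1,-0.96,0.4,0,0,1,-0.96,0.4,0,0,1,-0.96,0.4,0,0,1,-0.96,0.4,0,0,1,-0.96,0.4,0,0,1,-0.96,0.4,0,0,1,-0.96,0.4,0,0,1],
)

```text
clock: 2.82
eef_pos: [0.4811, 0.1067, 0.4912]
tcp_rot: [-3.141, -0.0, 1.572]
force: [0.4, 1.1, -0.1]
gripper_width: 0.999
grip_force: 0.0
```

Request:
drive_tool(
  plan=[-0.8,0.2,0.7,0,1,-0.8,0.2,0.7,0,1,-0.8,0.2,0.7,0,1,-0.8,0.2,0.7,0,1,0,0,0.7,0,1,0,0,0.7,0,1,0,0,0,0,1,0,0,0,0,1],
)

```text
clock: 3.48
eef_pos: [0.5044, 0.0125, 0.3647]
tcp_rot: [-3.139, 0.001, 1.572]
force: [0.0, 0.5, 0.8]
gripper_width: 1.0
grip_force: 0.0
```

```bash
python3 - <<'E'
from h import *
w=shot('wrist','w1.png')
cv2.imwrite('pics/w1b.png',cv2.resize(w['img'],(800,600),interpolation=cv2.INTER_CUBIC)[:,:,::-1])
E
```

```text
(no output)
```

View pics/w1b.png

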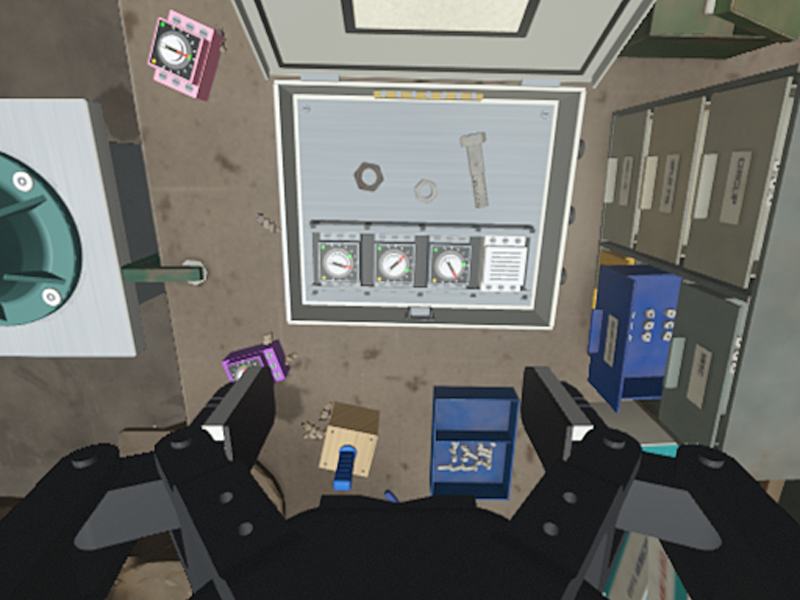

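The wrist view shows the big nut at (369,177), the small nut at (426,190) and the bolt from (473,135) to (481,206). The dials are at (339,264), (394,264) and (450,266), the tray at (475,440) and the block at (348,440), all in 800-wide pixels.

```bash
python3 - <<'E'
from h import *
np.set_printoptions(precision=4,suppress=True)
a=ld('top0');w=ld('w1');s=.64
T=lambda x,y:(145+x/4,100+y/4)
for n,p,q in[('big',(369,177),(181,374)),('small',(426,190),(205,287)),('head',(473,138),(133,217)),('tip',(481,204),(228,201)),('d1',(339,264),(301,413)),('d2',(394,264),(303,325)),('d3',(450,266),(305,238)),('boxNW',(277,84),(46,492)),('trayTLc',(434,389),(564,262)),('trayTR',(516,389),(564,112)),('trayDivR',(514,436),(655,112)),('blockTop',(330,402),(606,440))]:
    p=(p[0]*s,p[1]*s);X,e=tri(w,p,a,T(*q));print(n,X,round(e,4),'onz .025/.066',onz(w,*p,.025),onz(w,*p,.066)[:2])
# bolt outline by mask
im=w['img'];print(im[113,236],im[100,260],im[121,272])
roi=im[60:140,195:350].astype(int);g=cv2.cvtColor(im,cv2.COLOR_RGB2GRAY)[60:140,195:350]
bg=cv2.medianBlur(g,51);m=((bg.astype(int)-g)>18).astype(np.uint8);
n,l,st,ce=cv2.connectedComponentsWithStats(cv2.morphologyEx(m,cv2.MORPH_CLOSE,np.ones((3,3))))
for i in range(1,n):
    if st[i,4]>30:
        r=cv2.minAreaRect(np.argwhere(l==i)[:,::-1].astype(np.float32));c=(r[0][0]+195,r[0][1]+60)
        print(st[i],c,r[1:],onz(w,*c,.025))
E
```

```text
big [0.4701 0.075  0.0161] 0.0033 onz .025/.066 [0.4719 0.0741 0.025 ] [0.4747 0.075 ]
small [0.5358 0.0601 0.0092] 0.004 onz .025/.066 [0.5365 0.0599 0.025 ] [0.5339 0.0621]
head [ 0.5912  0.1178 -0.0048] 0.0018 onz .025/.066 [0.587  0.1156 0.025 ] [0.5802 0.1131]
tip [0.6    0.044  0.0129] 0.0048 onz .025/.066 [0.6    0.0444 0.025 ] [0.5921 0.0478]
d1 [ 0.4372 -0.017   0.0595] 0.0049 onz .025/.066 [ 0.4342 -0.0264  0.025 ] [ 0.4401 -0.0171]
d2 [ 0.4986 -0.0174  0.0595] 0.004 onz .025/.066 [ 0.5    -0.0262  0.025 ] [ 0.5004 -0.0169]
d3 [ 0.5598 -0.0186  0.0645] 0.0048 onz .025/.066 [ 0.5671 -0.0286  0.025 ] [ 0.5619 -0.0191]
boxNW [0.3822 0.164  0.0469] 0.0032 onz .025/.066 [0.3758 0.1693 0.025 ] [0.3865 0.1623]
trayTLc [ 0.5525 -0.2026  0.0087] 0.0029 onz .025/.066 [ 0.5523 -0.1938  0.025 ] [ 0.5484 -0.1706]
trayTR [ 0.6656 -0.2041  0.0063] 0.0001 onz .025/.066 [ 0.6598 -0.1936  0.025 ] [ 0.6469 -0.1704]
trayDivR [ 0.6638 -0.2708  0.0167] 0.0036 onz .025/.066 [ 0.663  -0.2652  0.025 ] [ 0.6499 -0.2361]
blockTop [ 0.4155 -0.2286  0.0045] 0.01 onz .025/.066 [ 0.415  -0.2135  0.025 ] [ 0.4225 -0.1887]
[179 187 192] [177 185 190] [174 183 187]
[10  0 35  1 35] (222.0, 60.0) ((34.0, 0.0), 180.0) [0.4498 0.1599 0.025 ]
[114   0  25   3  69] (321.0, 61.0) ((24.0, 2.0), 0.0) [0.6153 0.1585 0.025 ]
[77  3 35  1 35] (289.0, 63.0) ((34.0, 0.0), 180.0) [0.5619 0.1554 0.025 ]
[100  24  18  49 366] (303.3506851196289, 108.13996505737305) ((47.99705505371094, 15.340412139892578), 87.45519256591797) [0.5898 0.0829 0.025 ]
[ 31  43  20  20 211] (235.4268341064453, 112.84146499633789) ((17.959983825683594, 19.209373474121094), 38.65980911254883) [0.4706 0.0748 0.025 ]
[70 55 14 12 36] (272.25000762939453, 119.75000762939453) ((11.31370735168457, 10.60660171508789), 45.0) [0.5358 0.0631 0.025 ]
```

Request:
drive_tool(
  plan=[0.52,-0.28,1,0,0.55,0.52,-0.28,1,0,0.55,0.52,-0.28,1,0,0.55,0.52,-0.28,1,0,0.55,0,0,1,0,0.55,0,0,1,0,0.55,0,0,0,0,0.55,0,0,0,0,0.55],
)

```text
clock: 4.2
eef_pos: [0.4722, 0.0752, 0.1859]
tcp_rot: [-3.141, 0.0, 1.573]
force: [1.3, 0.3, 0.8]
gripper_width: 0.554
grip_force: 0.0
```

```bash
python3 - <<'E'
from h import *
np.set_printoptions(precision=4,suppress=True)
w=shot('wrist','w2.png');im=w['img']
cv2.imwrite('pics/w2b.png',cv2.resize(im,(800,600),interpolation=cv2.INTER_CUBIC)[:,:,::-1])
print(ctrl.read_state()['eef_pos'], proj(w,(.4705,.0745,.028)),proj(w,(.5358,.062,.025)))
E
```

```text
[0.4733 0.075  0.187 ] (np.float64(252.67411137650592), np.float64(171.61267810009787)) (np.float64(306.74930478788497), np.float64(181.2435515779072))
```

View pics/w2b.png

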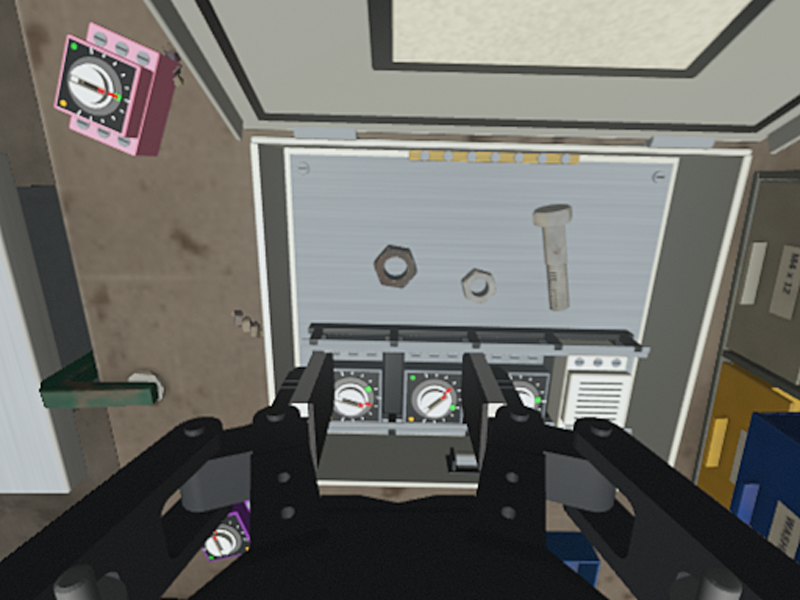

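The view shows the big nut at (396,267), where my estimate predicted (395,268). The small nut is at (479,284) and the bolt runs from (552,212) to (560,308). I go down and grasp.

Request:
drive_tool(
  plan=[0,-0.06,1,0,0.55,0,0,1,0,0.55,0,0,1,0,0.55,0,0,1,0,0.55,0,0,0.7,0,0.55,0,0,0.35,0,0.55,0,0,0,0,0.2,0,0,0,0,0],
  squeeze=40,
)

```text
clock: 4.92
eef_pos: [0.4724, 0.0751, 0.0355]
tcp_rot: [3.138, -0.001, 1.572]
force: [0.1, -1.3, 0.3]
gripper_width: 0.276
grip_force: 0.0
```

Request:
drive_tool(
  plan=[0,0,0,0,0,0,0,0,0,0,0,0,0,0,0,0,0,0,0,0],
)

```text
clock: 5.25
eef_pos: [0.4705, 0.0751, 0.0348]
tcp_rot: [3.14, -0.0, 1.573]
force: [-0.1, -0.1, 0.1]
gripper_width: -0.002
grip_force: 0.0
```

Closed empty, so I look.

Request:
drive_tool(
  plan=[0,0,-1,0,0.5,0,0,-1,0,0.5,0,0,-1,0,0.5,0,0,0,0,0.5],
)

```text
clock: 5.58
eef_pos: [0.4727, 0.075, 0.1282]
tcp_rot: [3.134, -0.002, 1.572]
force: [1.5, -0.9, 0.2]
gripper_width: 0.5
grip_force: 0.0
```

```bash
python3 - <<'E'
from h import *
np.set_printoptions(precision=4,suppress=True)
w=shot('wrist','w3.png');im=w['img']
cv2.imwrite('pics/w3b.png',cv2.resize(im,(800,600),interpolation=cv2.INTER_CUBIC)[:,:,::-1])
s=ctrl.read_state();print(s['eef_pos'],s['gripper_width'], proj(w,(.4705,.0745,.028)))
E
```

```text
[0.4717 0.0753 0.1265] 0.5039111226892798 (np.float64(250.89650658797132), np.float64(185.2479538014348))
```

View pics/w3b.png

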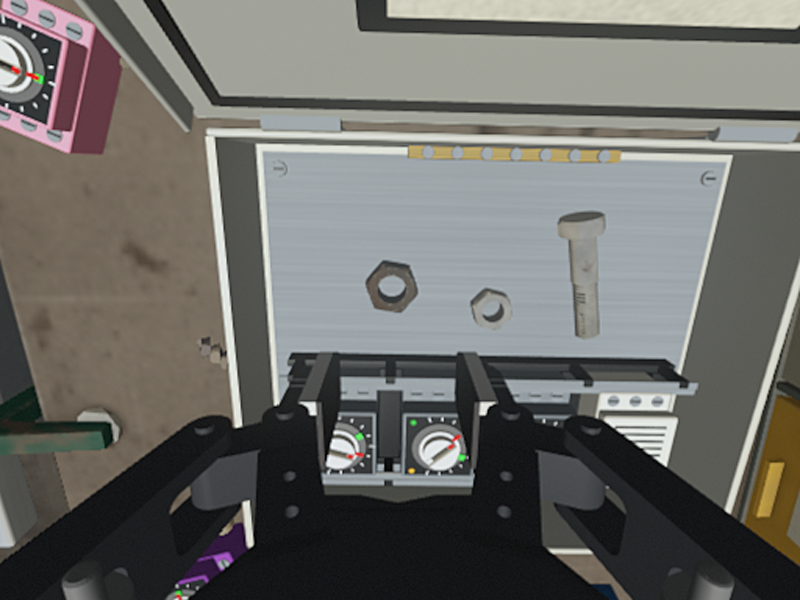

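The nut is undisturbed at (391,286). The fingers, at about (398,380), look too far towards -y. I check the camera geometry.

```bash
python3 - <<'E'
from h import *
np.set_printoptions(precision=4,suppress=True)
w1,w2,w3,a=ld('w1'),ld('w2'),ld('w3'),ld('top0');s=.64
t=np.array([.4717,.0753,.1265])
for c,t in((w3,[.4717,.0753,.1265]),(w2,[.4733,.075,.187])):
  for dz in(0,.017): print('tcp px(800)',np.array(proj(c,np.array(t)-[0,0,dz]))/s, 'cam-tcp',-c['R'].T@c['t']-t)
P=[((396*s,267*s),(391*s,286*s)),((552*s,212*s),(582*s,218*s)),((479*s,284*s),(491*s,309*s)),((560*s,308*s),(587*s,336*s))]
for p,q in P: print(tri(w2,p,w3,q), onz(w3,*q,.02),onz(w3,*q,.028))
# box floor corners
for n,q in(('screw R',(709,178)),('boxTL',(207,132)),('boxfloorNW',(258,146)),('floorNE',(732,156))): print(n,onz(w3,q[0]*s,q[1]*s,.012),onz(w3,q[0]*s,q[1]*s,.072))
E
```

```text
tcp px(800) [394.1891 355.4555] cam-tcp [-0.0002  0.0722  0.1549]
tcp px(800) [394.1282 338.9632] cam-tcp [-0.0002  0.0722  0.1549]
tcp px(800) [399.6907 359.5768] cam-tcp [-0.0011  0.073   0.152 ]
tcp px(800) [399.4691 342.4137] cam-tcp [-0.0011  0.073   0.152 ]
(array([0.4705, 0.0693, 0.0018]), np.float64(0.0016552232667128713)) [0.4698 0.0745 0.02  ] [0.4699 0.0767 0.028 ]
(array([0.5898, 0.1164, 0.0153]), np.float64(0.0019914030609517325)) [0.5878 0.1179 0.02  ] [0.5843 0.1188 0.028 ]
(array([0.535 , 0.0607, 0.0244]), np.float64(0.0016878263780740642)) [0.5354 0.0588 0.02  ] [0.5334 0.0615 0.028 ]
(array([0.6041, 0.038 , 0.0149]), np.float64(0.0013950870368401663)) [0.6012 0.0395 0.02  ] [0.5972 0.0428 0.028 ]
screw R [0.6674 0.1417 0.012 ] [0.6237 0.143  0.072 ]
boxTL [0.3602 0.1678 0.012 ] [0.385  0.1633 0.072 ]
boxfloorNW [0.3899 0.16   0.012 ] [0.408  0.1572 0.072 ]
floorNE [0.6787 0.1547 0.012 ] [0.6326 0.1531 0.072 ]
```

Request:
drive_tool(
  plan=[0,0,1,0,0.5,0,0,1,0,0.5,0,0,0.8,0,0.5,0,0,0.2,0,0.5,0,0,0.2,0,0.5,0,0,0,0,0.5],
)

```text
clock: 6.13
eef_pos: [0.4693, 0.0744, 0.0272]
tcp_rot: [-3.14, 0.0, 1.572]
force: [0.6, -0.3, -0.0]
gripper_width: 0.5
grip_force: 0.0
```

```bash
python3 - <<'E'
from h import *
w=shot('wrist','w4.png');im=w['img']
s=ctrl.read_state();print(s['eef_pos'],s['gripper_width'],s['force'])
t=shot('top','top4.png')
cv2.imwrite('pics/w4b.png',np.hstack([cv2.resize(im[150:350,156:356],(400,400),interpolation=cv2.INTER_CUBIC),cv2.resize(t['img'][120:220,160:260],(400,400),interpolation=cv2.INTER_CUBIC)])[:,:,::-1])
E
```

```text
[0.469777   0.07452823 0.02795289] 0.49865096672858505 [ 0.33964813 -0.71420643  0.75538793]
```

View pics/w4b.png

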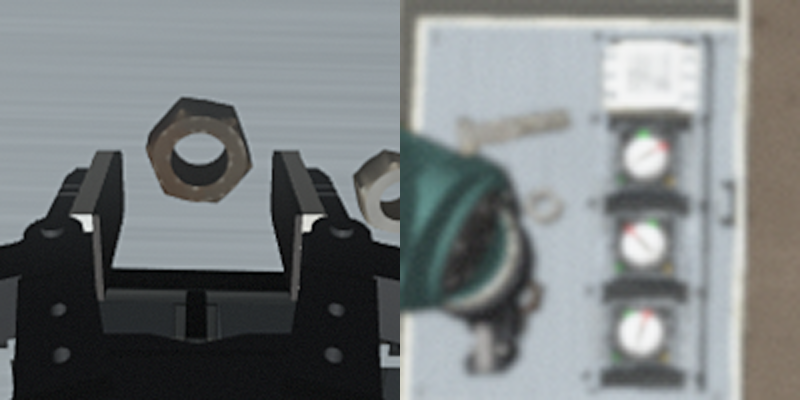

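The nut (crop 200,160) lies between the fingers but ahead of the pads. I close here and read the width.

Request:
drive_tool(
  plan=[0,0,0,0,0,0,0,0,0,0,0,0,0,0,0,0,0,0,0,0,0,0,0,0,0,0,0,0,0,0],
)

```text
clock: 6.73
eef_pos: [0.4699, 0.0749, 0.0281]
tcp_rot: [3.141, -0.0, 1.572]
force: [0.3, -0.8, -0.4]
gripper_width: 0.0
grip_force: 0.0
```

```bash
python3 - <<'E'
from h import *
w=shot('wrist','w5.png');im=w['img']
s=ctrl.read_state();print(s['eef_pos'],s['gripper_width'],s['force'])
cv2.imwrite('pics/w5b.png',cv2.resize(im[150:350,156:356],(500,500),interpolation=cv2.INTER_CUBIC)[:,:,::-1])
E
```

```text
[0.46987906 0.07484946 0.02802029] -0.0009027408758267076 [-0.7652284   0.45777301  0.0054419 ]
```

View pics/w5b.png

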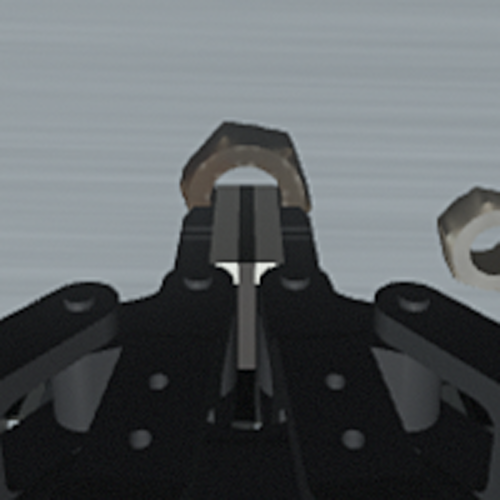

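The shut fingertips (crop 245,185) cover the nut without touching it, so the tips sit about 17 mm higher than the text's geometry implies. I open and go down gently to feel the true depth.

Request:
drive_tool(
  plan=[0,0,0,0,0.5,0,0,0,0,0.5,0,0,0,0,0.5,0,0,0,0,0.5,0,0,0.1,0,0.5,0,0,0.1,0,0.5,0,0,0.1,0,0.5,0,0,0.1,0,0.5],
)

```text
clock: 7.45
eef_pos: [0.4697, 0.0748, 0.0155]
tcp_rot: [-3.141, 0.0, 1.572]
force: [-0.3, -0.9, 0.1]
gripper_width: 0.497
grip_force: 0.0
```

Request:
drive_tool(
  plan=[0,0,0.1,0,0.5,0,0,0,0,0.5],
)

```text
clock: 7.62
eef_pos: [0.4695, 0.0747, 0.0122]
tcp_rot: [-3.141, 0.0, 1.572]
force: [-0.0, -0.6, 0.4]
gripper_width: 0.505
grip_force: 0.0
```

Request:
drive_tool(
  plan=[0,0,0.1,0,0.5,0,0,0,0,0.5],
)

```text
clock: 7.78
eef_pos: [0.4696, 0.0747, 0.0095]
tcp_rot: [-3.141, 0.0, 1.572]
force: [0.4, -0.5, 0.3]
gripper_width: 0.506
grip_force: 0.0
```

Request:
drive_tool(
  plan=[0,0,0.1,0,0.5,0,0,0,0,0.5],
)

```text
clock: 7.95
eef_pos: [0.4697, 0.0747, 0.0066]
tcp_rot: [-3.141, 0.0, 1.572]
force: [-0.8, 0.7, 0.2]
gripper_width: 0.498
grip_force: 0.0
```

Request:
drive_tool(
  plan=[0,0,0,0,0,0,0,0,0,0,0,0,0,0,0,0,0,0,0,0,0,0,0,0,0],
)

```text
clock: 8.37
eef_pos: [0.4698, 0.0748, 0.0072]
tcp_rot: [3.141, -0.0, 1.572]
force: [-0.7, 0.3, 4.8]
gripper_width: 0.35
grip_force: 39.5
```

Gripped (opening 0.35, about 30 mm). I lift it and carry it to the small tray compartment.

Request:
drive_tool(
  plan=[0,0,-1,0,0,0,0,-1,0,0,0,0,-1,0,0,0,0,-1,0,0,0,0,-1,0,0,-0.94,0.38,0,0,0,-0.94,0.38,0,0,0,-0.94,0.38,0,0,0],
)

```text
clock: 9.03
eef_pos: [0.5047, -0.009, 0.1574]
tcp_rot: [3.14, -0.0, 1.576]
force: [-0.4, -0.2, -0.5]
gripper_width: 0.355
grip_force: 39.8
```

Request:
drive_tool(
  plan=[-0.94,0.38,0,0,0,-0.94,0.38,0,0,0,-0.94,0.38,0,0,0,-0.94,0.38,0,0,0,-0.94,0.38,0,0,0,-0.94,0.38,0,0,0,-0.94,0.38,0,0,0,-0.94,0.38,0,0,0],
)

```text
clock: 9.7
eef_pos: [0.5957, -0.2363, 0.1563]
tcp_rot: [-3.141, -0.0, 1.572]
force: [-0.3, 0.2, 0.4]
gripper_width: 0.352
grip_force: 39.8
```

Request:
drive_tool(
  plan=[0,0,0,0,0,0,0,0,0,0],
)

```text
clock: 9.87
eef_pos: [0.5954, -0.2377, 0.1565]
tcp_rot: [-3.141, 0.001, 1.569]
force: [-0.1, -0.2, -0.1]
gripper_width: 0.354
grip_force: 39.8
```

```bash
python3 - <<'E'
from h import *
w=shot('wrist','w6.png');im=w['img']
s=ctrl.read_state();print(s['eef_pos'],s['gripper_width'],s['force'])
cv2.imwrite('pics/w6b.png',cv2.resize(im,(800,600),interpolation=cv2.INTER_CUBIC)[:,:,::-1])
E
```

```text
[ 0.59504628 -0.23538198  0.15619407] 0.3493838391555937 [-1.17473526  0.50230985 -0.92231879]
```

View pics/w6b.png

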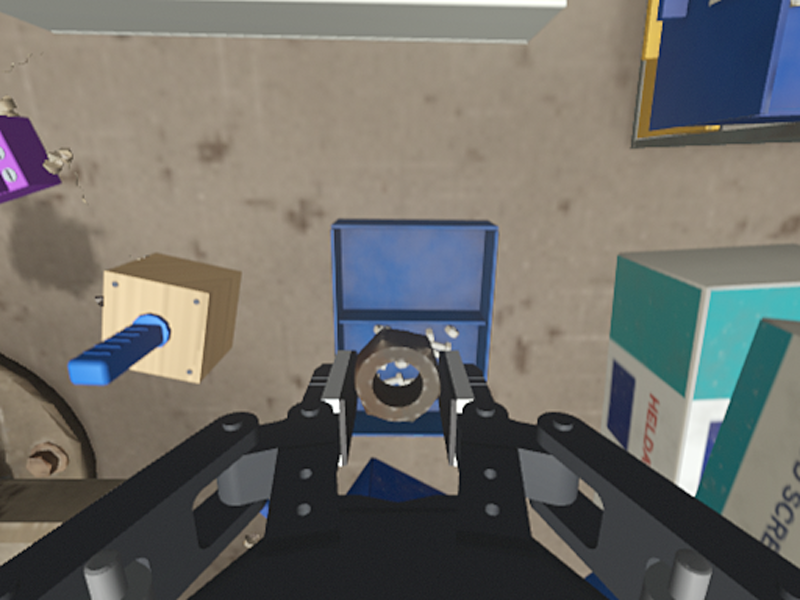

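The nut is held at (397,375). The tray's small compartment spans (340–490, 228–312) and the divider is at v=318. The block's top is centred at about (155,326) with the tool's collar at (155,328).

```bash
python3 - <<'E'
from h import *
np.set_printoptions(precision=4,suppress=True)
w=ld('w6');s=.64;f=lambda q,z:onz(w,q[0]*s,q[1]*s,z)
for n,q,z in(('trayTL',(333,222),.035),('trayTR',(497,222),.035),('divL',(338,321),.028),('divR',(486,321),.028),('blk1',(105,270),.058),('blk2',(214,288),.058),('blk3',(200,383),.058),('blk4',(102,360),.058),('collar',(153,328),.063),('collar058',(153,330),.058),('handleend',(90,372),.119)): print(n,f(q,z))
# nut width in px -> depth
print('px per 30mm depth',269.5*.030/((442-355)*s))
im=w['img'];hsv=cv2.cvtColor(im,cv2.COLOR_RGB2HSV);print(hsv[210,100],hsv[230,62])
m=cv2.inRange(hsv,(105,150,60),(125,255,255))[180:260,30:125];pts=np.argwhere(m>0)[:,::-1]+[30,180];print(cv2.minAreaRect(pts.astype(np.float32)))
E
```

```text
trayTL [ 0.5541 -0.1992  0.035 ]
trayTR [ 0.6603 -0.1994  0.035 ]
divL [ 0.5533 -0.2701  0.028 ]
divR [ 0.6588 -0.2704  0.028 ]
blk1 [ 0.4163 -0.2253  0.058 ]
blk2 [ 0.4817 -0.2369  0.058 ]
blk3 [ 0.4639 -0.3028  0.058 ]
blk4 [ 0.402  -0.2858  0.058 ]
collar [ 0.4424 -0.2615  0.063 ]
collar058 [ 0.439  -0.2648  0.058 ]
handleend [ 0.4416 -0.263   0.119 ]
px per 30mm depth 0.14520474137931033
[114 116  86] [109 185 117]
((75.95881652832031, 225.43528747558594), (24.466182708740234, 70.48408508300781), 57.528804779052734)
```

Request:
drive_tool(
  plan=[0,0.4,1,0,0,0,0,1,0,0,0,0,1,0,0,0,0,1,0,0,0,0,0.7,0,0,0,0,0.3,0,0,0,0,0.1,0,0,0,0,0,0,0],
)

```text
clock: 10.58
eef_pos: [0.6075, -0.2341, 0.0037]
tcp_rot: [-3.141, -0.001, 1.573]
force: [0.7, -0.3, -0.5]
gripper_width: 0.354
grip_force: 39.8
```

Request:
drive_tool(
  plan=[0,0,0,0,0.45,0,0,0,0,0.45,0,0,0,0,0.45,0,0,-1,0,0.45,0,0,-1,0,0.45,0,0,-1,0,0.45,0,0,-1,0,0.45,0,0,-1,0,0.45],
)

```text
clock: 11.25
eef_pos: [0.6077, -0.2354, 0.1564]
tcp_rot: [3.14, 0.0, 1.572]
force: [-1.0, 0.4, 0.1]
gripper_width: 0.451
grip_force: 0.0
```

Request:
drive_tool(
  plan=[0.98,-0.24,0,0,0.45,0.98,-0.24,0,0,0.45,0.98,-0.24,0,0,0.45,0.98,-0.24,0,0,0.45,0.98,-0.24,0,0,0.45,0.98,-0.24,0,0,0.45,0.98,-0.24,0,0,0.45,0.98,-0.24,0,0,0.45],
)

```text
clock: 11.92
eef_pos: [0.5496, 0.0012, 0.155]
tcp_rot: [3.14, -0.001, 1.572]
force: [0.1, -0.1, 0.1]
gripper_width: 0.452
grip_force: 0.0
```

Request:
drive_tool(
  plan=[0.98,-0.24,0,0,0.45,0.98,-0.24,0,0,0.45,0,0,0,0,0.45,0,0,0,0,0.45],
)

```text
clock: 12.25
eef_pos: [0.5351, 0.0612, 0.1545]
tcp_rot: [3.141, -0.001, 1.577]
force: [0.2, 0.1, -0.0]
gripper_width: 0.45
grip_force: 0.0
```

```bash
cat > det.py <<'E'
from h import *
np.set_printoptions(precision=4,suppress=True)
def det(w,z=.02):
    # bare floor region of box in world -> pixels, then dark/odd pixels in it
    P=np.array([proj(w,(x,y,.012)) for x,y in((.40,.022),(.67,.022),(.67,.145),(.40,.145))],np.int32)
    im=w['img'];k=np.zeros(im.shape[:2],np.uint8);cv2.fillConvexPoly(k,P,1)
    lab=cv2.cvtColor(im,cv2.COLOR_RGB2LAB).astype(int);med=np.median(lab[k>0],axis=0)
    m=((np.abs(lab-med)*[1,2,2]).sum(2)>26)&(k>0)
    m=cv2.morphologyEx(m.astype(np.uint8),cv2.MORPH_CLOSE,np.ones((5,5)))
    n,l,st,ce=cv2.connectedComponentsWithStats(m)
    for i in range(1,n):
        if st[i,4]>120:
            r=cv2.minAreaRect(np.argwhere(l==i)[:,::-1].astype(np.float32))
            b=[onz(w,*q,z)[:2] for q in cv2.boxPoints(r)]
            print(st[i,:5],np.round(r[0]),onz(w,*r[0],z)[:2],[np.round(v*1000) for v in b])
if __name__=='__main__':
    w=shot('wrist','wd.png');s=ctrl.read_state();print(s['eef_pos'],s['tcp_rot']);det(w)
E
python3 det.py
```

```text
[0.5355 0.0592 0.1547] [ 3.14   -0.0004  1.5739]
[ 290  120   30   77 1174] [304. 158.] [0.5894 0.0815] [array([572., 121.]), array([600., 122.]), array([609.,  39.]), array([578.,  38.])]
[243 166  24  25 232] [254. 178.] [0.5355 0.0588] [array([518.,  58.]), array([536.,  77.]), array([553.,  60.]), array([535.,  40.])]
```

Request:
drive_tool(
  plan=[0,0,1,0,0.45,0,0,1,0,0.45,0,0,1,0,0.45,0,0,1,0,0.45,0,0,0.7,0,0.45,0,0,0.2,0,0.45,0,0,0.06,0,0.45,0,0,0,0,0],
)

```text
clock: 12.97
eef_pos: [0.536, 0.0573, 0.0057]
tcp_rot: [3.14, 0.001, 1.57]
force: [-0.3, 0.1, -0.1]
gripper_width: 0.321
grip_force: 0.3
```

Request:
drive_tool(
  plan=[0,0,0,0,0,0,0,0,0,0,0,0,0,0,0,0,0,0,0,0],
)

```text
clock: 13.3
eef_pos: [0.5359, 0.0589, 0.0061]
tcp_rot: [3.14, -0.0, 1.573]
force: [0.2, -0.5, 4.1]
gripper_width: 0.266
grip_force: 39.5
```

Request:
drive_tool(
  plan=[0,0,-1,0,0,0,0,-1,0,0,0,0,-1,0,0,0,0,-1,0,0,0,0,-1,0,0,-0.96,0.16,0,0,0,-0.96,0.16,0,0,0,-0.96,0.16,0,0,0],
)

```text
clock: 13.97
eef_pos: [0.5503, -0.0272, 0.1563]
tcp_rot: [3.139, -0.001, 1.576]
force: [0.4, -0.2, -1.1]
gripper_width: 0.267
grip_force: 39.5
```

Request:
drive_tool(
  plan=[-0.96,0.16,0,0,0,-0.96,0.16,0,0,0,-0.96,0.16,0,0,0,-0.96,0.16,0,0,0,-0.96,0.16,0,0,0,-0.96,0.16,0,0,0,-0.96,0.16,0,0,0,-0.96,0.16,0,0,0],
)

```text
clock: 14.63
eef_pos: [0.5884, -0.2591, 0.1554]
tcp_rot: [3.141, -0.0, 1.573]
force: [0.8, -0.3, -1.2]
gripper_width: 0.271
grip_force: 39.5
```

Request:
drive_tool(
  plan=[-0.96,0.1,0,0,0,0,0,0,0,0,0,0,1,0,0,0,0,1,0,0,0,0,1,0,0,0,0,1,0,0,0,0,0.7,0,0,0,0,0.3,0,0],
)

```text
clock: 15.3
eef_pos: [0.5911, -0.2879, 0.0037]
tcp_rot: [-3.141, 0.002, 1.572]
force: [0.5, -1.9, 0.7]
gripper_width: 0.266
grip_force: 42.2
```

Request:
drive_tool(
  plan=[0,0,0.1,0,0,0,0,0,0,0,0,0,0,0,0.36,0,0,0,0,0.36,0,0,0,0,0.36],
)

```text
clock: 15.72
eef_pos: [0.5921, -0.2855, 0.0029]
tcp_rot: [3.141, -0.002, 1.573]
force: [0.5, 0.6, 1.2]
gripper_width: 0.365
grip_force: 0.0
```

Request:
drive_tool(
  plan=[0,0,-1,0,0.36,0,0,-1,0,0.36,0,0,-1,0,0.36,0,0,-1,0,0.45,0,0,-1,0,0.45,0,0,0,0,0.45],
)

```text
clock: 16.22
eef_pos: [0.5951, -0.2886, 0.159]
tcp_rot: [3.131, 0.004, 1.573]
force: [0.7, -1.1, 0.5]
gripper_width: 0.451
grip_force: 0.0
```

```bash
python3 - <<'E'
from h import *
w=shot('wrist','w7.png');im=w['img']
s=ctrl.read_state();print(s['eef_pos'],s['gripper_width'],s['force'],s['clock'])
cv2.imwrite('pics/w7b.png',cv2.resize(im[60:320,20:380],(720,520),interpolation=cv2.INTER_CUBIC)[:,:,::-1])
E
```

```text
[ 0.59395905 -0.28746459  0.15636735] 0.4536909047992128 [ 0.61132897 -0.25817784 -1.19889318] 16.2667
```

View pics/w7b.png

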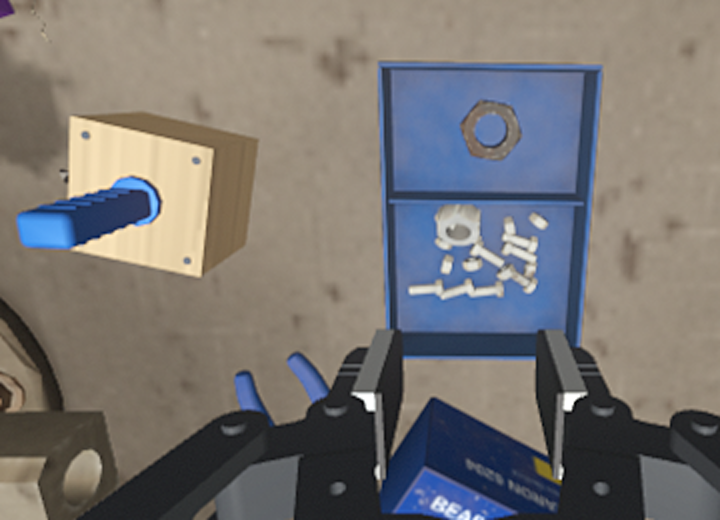

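Both nuts are in the tray: the brown one at (491,130) and the bright one at (458,225). Now the bolt.

Request:
drive_tool(
  plan=[0.95,0,0,0,0.45,0.95,0,0,0,0.45,0.95,0,0,0,0.45,0.95,0,0,0,0.45,0.95,0,0,0,0.45,0.95,0,0,0,0.45,0.95,0,0,0,0.45,0.95,0,0,0,0.45],
)

```text
clock: 16.93
eef_pos: [0.59, -0.0564, 0.1513]
tcp_rot: [-3.139, -0.001, 1.573]
force: [0.5, -0.4, -0.0]
gripper_width: 0.455
grip_force: 0.0
```

Request:
drive_tool(
  plan=[0.95,0,0,0,0.45,0.95,0,0,0,0.45,0.95,0,0,0,0.45,0.95,0,0,0,0.45,0.95,0,0,-0.8,0.45,0,0,0,-0.8,0.45,0,0,0,0,0.45,0,0,0,0,0.45],
)

```text
clock: 17.6
eef_pos: [0.59, 0.0838, 0.1516]
tcp_rot: [-3.14, -0.0, 1.738]
force: [-0.0, -1.2, -0.3]
gripper_width: 0.449
grip_force: 0.0
```

```bash
python3 det.py; python3 - <<'E'
from h import *
from det import *
w=ld('wd')
# bolt: per-row mid of shank, head/tip
P=np.array([proj(w,(x,y,.012)) for x,y in((.55,.022),(.66,.022),(.66,.148),(.55,.148))],np.int32)
im=w['img'];k=np.zeros(im.shape[:2],np.uint8);cv2.fillConvexPoly(k,P,1)
lab=cv2.cvtColor(im,cv2.COLOR_RGB2LAB).astype(int);med=np.median(lab[k>0],axis=0)
m=((np.abs(lab-med)*[1,2,2]).sum(2)>26)&(k>0);m=cv2.morphologyEx(m.astype(np.uint8),cv2.MORPH_CLOSE,np.ones((5,5)))
n,l,st,ce=cv2.connectedComponentsWithStats(m);i=1+np.argmax(st[1:,4]);l=(l==i)
for v in range(st[i,1],st[i,1]+st[i,3],8):
    u=np.where(l[v])[0];print(v,u.min(),u.max(),onz(w,(u.min()+u.max())/2,v,.025)[:2])
E
```

```text
[0.5902 0.0827 0.1518] [-3.1404  0.0003  1.7367]
[ 241  142   28   75 1142] [254. 179.] [0.5907 0.0812] [array([570., 118.]), array([598., 123.]), array([613.,  41.]), array([583.,  36.])]
[ 82 198  91  16 150] [127. 206.] [0.4543 0.0265] [array([404.,  26.]), array([405.,  28.]), array([505.,  27.]), array([505.,  25.])]
[288 224  24  12 149] [300. 229.] [0.6523 0.0307] [array([639.,  25.]), array([638.,  36.]), array([666.,  36.]), array([667.,  25.])]
142 249 263 [0.5854 0.1217]
150 241 268 [0.5853 0.1133]
158 248 263 [0.5877 0.1051]
166 248 263 [0.5892 0.0967]
174 249 263 [0.5912 0.0882]
182 249 263 [0.5926 0.0795]
190 250 263 [0.5947 0.0707]
198 250 263 [0.5963 0.0617]
206 251 263 [0.5984 0.0525]
214 251 263 [0.6    0.0432]
```

Request:
drive_tool(
  plan=[0.13,0.05,1,0,0.45,0,0,1,0,0.45,0,0,1,0,0.45,0,0,1,0,0.45,0,0,0.6,0,0.45,0,0,0.2,0,0.45,0,0,0,0,0.45,0,0,0,0,0],
  squeeze=60,
)

```text
clock: 18.32
eef_pos: [0.5922, 0.0864, 0.0086]
tcp_rot: [3.141, 0.001, 1.737]
force: [-2.4, -0.7, 1.1]
gripper_width: 0.326
grip_force: 1.3
```

Request:
drive_tool(
  plan=[0,0,0,0,0,0,0,0,0,0,0,0,0,0,0,0,0,0,0,0,0,0,-0.5,0,0,0,0,-1,0,0,0,0,-1,0,0,0,0,-1,0,0],
)

```text
clock: 18.98
eef_pos: [0.5912, 0.0879, 0.1142]
tcp_rot: [-3.141, -0.0, 1.74]
force: [0.8, 0.3, -1.3]
gripper_width: 0.258
grip_force: 58.9
```

Request:
drive_tool(
  plan=[0,0,-1,0,0,0,0,-0.5,0,0,-0.97,-0.12,0,0,0,-0.97,-0.12,0,0,0,-0.97,-0.12,0,0,0,-0.97,-0.12,0,0,0,-0.97,-0.12,0,0,0,-0.97,-0.12,0,0,0],
)

```text
clock: 19.65
eef_pos: [0.5995, -0.0889, 0.1584]
tcp_rot: [3.141, -0.0, 1.74]
force: [0.4, -0.2, -2.2]
gripper_width: 0.255
grip_force: 58.9
```

Request:
drive_tool(
  plan=[-0.97,-0.12,0,0,0,-0.97,-0.12,0,0,0,-0.97,-0.12,0,0,0,-0.97,-0.12,0,0,0,-0.97,-0.12,0,0,0,-0.97,-0.12,0,0,0,-0.97,-0.12,0,0,0,-0.97,-0.12,0,0,0],
)

```text
clock: 20.32
eef_pos: [0.6104, -0.3232, 0.1582]
tcp_rot: [3.142, -0.001, 1.74]
force: [-0.5, -0.1, -1.5]
gripper_width: 0.255
grip_force: 58.9
```

Request:
drive_tool(
  plan=[0,0,0,1,0,0,0,0,1,0,0,0,0,1,0,0,0,0,1,0,0,0,0,1,0,0,0,0,1,0,0,0,0,1,0,0,0,0,1,0],
)

```text
clock: 20.98
eef_pos: [0.6106, -0.3216, 0.1581]
tcp_rot: [-3.141, -0.001, 0.897]
force: [0.5, 0.1, -1.4]
gripper_width: 0.254
grip_force: 58.9
```

Request:
drive_tool(
  plan=[0,0,0,1,0,0,0,0,1,0,0,0,0,1,0,0,0,0,1,0,0,0,0,1,0,0,0,0,1,0,0,0,0,1,0,0,0,0,1,0],
)

```text
clock: 21.65
eef_pos: [0.6108, -0.3214, 0.158]
tcp_rot: [-3.141, -0.0, 0.06]
force: [0.4, 0.6, -1.8]
gripper_width: 0.256
grip_force: 58.9
```

Request:
drive_tool(
  plan=[0,0,0,0.6,0,0,0,0,0,0,0,0,0,0,0],
)

```text
clock: 21.9
eef_pos: [0.6107, -0.3216, 0.1579]
tcp_rot: [-3.141, 0.0, 0.004]
force: [0.3, 0.5, -1.6]
gripper_width: 0.251
grip_force: 58.9
```

```bash
python3 - <<'E'
from h import *
w=shot('wrist','w8.png');im=w['img']
s=ctrl.read_state();print(s['eef_pos'],s['tcp_rot'],s['joint_pos'],s['gripper_width'],s['force'],s['clock'])
cv2.imwrite('pics/w8b.png',cv2.resize(im[100:330,100:400],(600,460),interpolation=cv2.INTER_CUBIC)[:,:,::-1])
E
```

```text
[ 0.61071615 -0.32178837  0.15799129] [-3.14106914e+00  1.04445305e-04  3.58925763e-03] [-0.16357866  0.84962281  0.99857968  1.76582523 -0.83751404  1.01633721
 -0.40377802] 0.2534637658742376 [-0.83171073 -0.96977049 -1.09705887] 21.95
```

View pics/w8b.png

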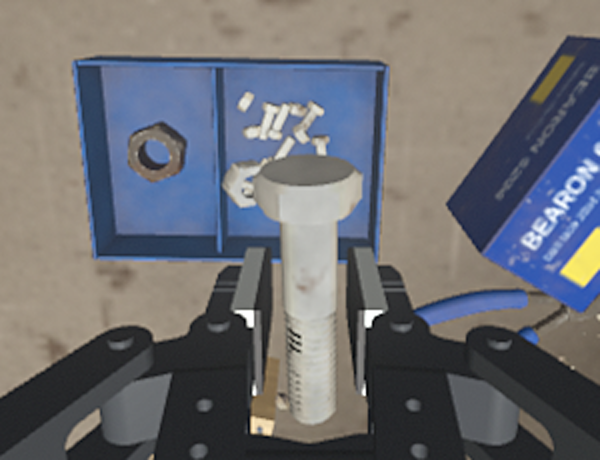

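The bolt is held level along x with its head at (310,185). The small nut is at (240,185), clear of the bolt's lane. I lower it into the large compartment.

Request:
drive_tool(
  plan=[0.13,0.12,1,0,0,0,0,1,0,0,0,0,1,0,0,0,0,1,0,0,0,0,0.6,0,0,0,0,0.3,0,0,0,0,0.15,0,0,0,0,0,0,0],
)

```text
clock: 22.62
eef_pos: [0.6147, -0.3262, 0.0067]
tcp_rot: [3.141, -0.0, 0.002]
force: [-0.2, 0.5, -1.3]
gripper_width: 0.249
grip_force: 58.9
```

Request:
drive_tool(
  plan=[0,0,0,0,0.3,0,0,0,0,0.3,0,0,0,0,0.3,0,0,-0.5,0,0.3,0,0,-1,0,0.3,0,0,-1,0,0.3,0,0,-1,0,0.3,0,0,-1,0,0.3],
)

```text
clock: 23.28
eef_pos: [0.6145, -0.3264, 0.1449]
tcp_rot: [3.141, -0.001, 0.001]
force: [0.6, 0.4, 0.1]
gripper_width: 0.303
grip_force: 0.0
```

Request:
drive_tool(
  plan=[-0.81,-0.6,-0.3,0,0.5,-0.81,-0.6,-0.3,0,0.5,-0.81,-0.6,-0.3,0,0.5,-0.81,-0.6,-0.3,0,0.5,-0.81,-0.6,-0.3,0,0.5,-0.81,-0.6,-0.3,0,0.5,-0.81,-0.6,-0.3,0,0.5,0,0,0,-1,0.5],
)

```text
clock: 23.95
eef_pos: [0.4387, -0.1966, 0.2055]
tcp_rot: [-3.135, 0.002, 0.106]
force: [-0.3, -0.5, -0.6]
gripper_width: 0.503
grip_force: 0.0
```

Request:
drive_tool(
  plan=[0,0,0,-1,0.5,0,0,0,-1,0.5,0,0,0,-1,0.5,0,0,0,-1,0.5,0,0,0,-1,0.5,0,0,0,-1,0.5,0,0,0,-1,0.5,0,0,0,-1,0.5],
)

```text
clock: 24.62
eef_pos: [0.4442, -0.2009, 0.2061]
tcp_rot: [3.14, -0.001, 0.948]
force: [0.0, -0.4, -0.3]
gripper_width: 0.496
grip_force: 0.0
```

Request:
drive_tool(
  plan=[0,0,0,-1,0.5,0,0,0,-1,0.5,0,0,0,-1,0.5,0,0,0,-1,0.5,0,0,0,-1,0.5,0,0,0,-1,0.5,0,0,0,0,0.5,0,0,0,0,0.5],
)

```text
clock: 25.28
eef_pos: [0.4442, -0.2009, 0.2057]
tcp_rot: [3.14, -0.0, 1.568]
force: [0.8, 0.4, -0.4]
gripper_width: 0.498
grip_force: 0.0
```

```bash
python3 - <<'E'
from h import *
np.set_printoptions(precision=4,suppress=True)
w=shot('wrist','w9.png');im=w['img']
s=ctrl.read_state();print(s['eef_pos'],s['tcp_rot'],s['joint_pos'],s['clock'])
u,v=[int(x) for x in proj(w,(.4415,-.263,.119))];print(u,v)
y0=max(0,min(384-100,v-50));x0=max(0,min(512-120,u-60))
a=cv2.resize(im[y0:y0+100,x0:x0+120],(480,400),interpolation=cv2.INTER_CUBIC)
w7=ld('w7')['img'];b=cv2.resize(w7[110:210,20:100],(320,400),interpolation=cv2.INTER_CUBIC)
print(x0,y0);cv2.imwrite('pics/w9b.png',np.hstack([a,b])[:,:,::-1])
E
```

```text
[ 0.4442 -0.2007  0.2055] [3.1401 0.0001 1.5687] [-0.2196  0.3933  0.7221  2.1708 -0.401   0.708   0.7725] 25.3333
251 248
191 198
```

View pics/w9b.png

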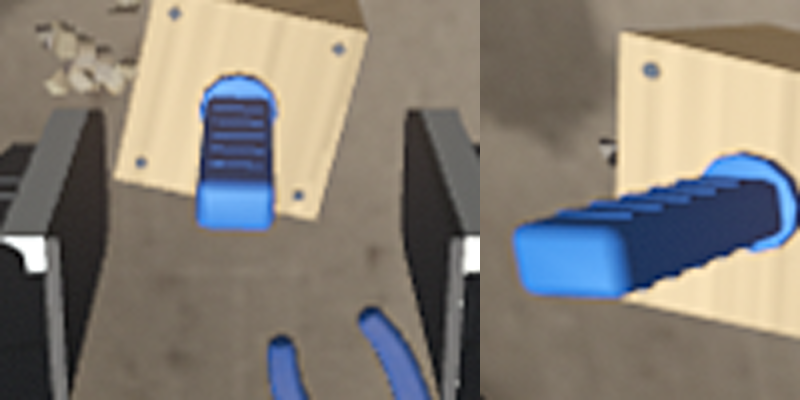

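The left crop shows the tool from TCP yaw 1.57: end face at (198–273, 180–230), collar at (238,98). The handle's long side runs along world x, so closing along x takes it squarely.

```bash
python3 - <<'E'
from h import *
np.set_printoptions(precision=4,suppress=True)
w=ld('w9');v=ld('w7')
L=lambda x,y:(x/4+191,y/4+198);Rr=lambda x,y:((x-480)/4+20,y/4+110)
print('end',tri(w,L(236,205),v,Rr(572,262)),onz(w,*L(236,205),.119),onz(v,*Rr(572,262),.119))
print('collar',tri(w,L(239,100),v,Rr(750,203)))
for a,b in(((203,181),(272,179)),((199,228),(273,229))): 
    A,B=onz(w,*L(*a),.118),onz(w,*L(*b),.118);d=B-A;print(A,B,np.degrees(np.arctan2(d[1],d[0])))
for a,b in(((516,227),(622,224)),((521,292),(617,298))):
    A,B=onz(v,*Rr(*a),.118),onz(v,*Rr(*b),.118);d=B-A;print(A,B,np.degrees(np.arctan2(d[1],d[0])))
print('collar c',onz(w,*L(239,100),.062))
for q in((152,0),(367,32),(318,220),(116,180)): print('blk',onz(w,*L(*q),.058))
E
```

```text
end (array([ 0.4402, -0.2647,  0.1178]), np.float64(0.00019464814624656763)) [ 0.4402 -0.2641  0.119 ] [ 0.4412 -0.2643  0.119 ]
collar (array([ 0.4399, -0.2638,  0.0595]), np.float64(0.0028421522970828))
[ 0.432 -0.258  0.118] [ 0.4492 -0.2575  0.118 ] 1.629581389923106
[ 0.4308 -0.2711  0.118 ] [ 0.4495 -0.2715  0.118 ] -1.099291135188639
[ 0.4318 -0.258   0.118 ] [ 0.4511 -0.2574  0.118 ] 1.6321213988724779
[ 0.4298 -0.2703  0.118 ] [ 0.4472 -0.2714  0.118 ] -3.8770575579415816
collar c [ 0.4404 -0.2612  0.062 ]
blk [ 0.4149 -0.2309  0.058 ]
blk [ 0.4786 -0.2412  0.058 ]
blk [ 0.4649 -0.3041  0.058 ]
blk [ 0.402  -0.2899  0.058 ]
```

Request:
drive_tool(
  plan=[-0.7,-0.13,0,0,0.5,-0.7,0,0,0,0.5,-0.71,0,0,0,0.5,0,0,0,0,0.5,0,0,1,0,0.5,0,0,1,0,0.5,0,0,1,0,0.5,0,0,0.7,0,0.5],
)

```text
clock: 26.0
eef_pos: [0.4398, -0.2625, 0.0918]
tcp_rot: [-3.14, -0.001, 1.571]
force: [0.4, 0.3, -0.3]
gripper_width: 0.499
grip_force: 0.0
```

Request:
drive_tool(
  plan=[0,0,0.5,0,0.5,0,0,0.4,0,0.5,0,0,0,0,0.5,0,0,0,0,0,0,0,0,0,0,0,0,0,0,0,0,0,0,0,0],
  squeeze=60,
)

```text
clock: 26.58
eef_pos: [0.4411, -0.2636, 0.0675]
tcp_rot: [3.14, 0.001, 1.572]
force: [-0.6, 0.5, -0.8]
gripper_width: 0.227
grip_force: 58.8
```

Tool gripped. I lift it and bring the camera over the dials with the tool hanging outside the box's -y wall.

Request:
drive_tool(
  plan=[0,0,-1,0,0,0,0,-1,0,0,0,0,-1,0,0,0,0,-1,0,0,0.97,0.39,0,0,0,0.97,0.39,0,0,0,0.97,0.39,0,0,0,0.97,0.39,0,0,0],
)

```text
clock: 27.25
eef_pos: [0.4876, -0.1457, 0.1876]
tcp_rot: [3.14, -0.0, 1.571]
force: [0.4, 0.4, -0.6]
gripper_width: 0.229
grip_force: 59.0
```

Request:
drive_tool(
  plan=[0.97,0.39,0,0,0,0,0,0,0,0,0,0,0.9,0,0,0,0,0.9,0,0,0,0,0.9,0,0,0,0,0,0,0,0,0,0,0,0],
)

```text
clock: 27.83
eef_pos: [0.4978, -0.1179, 0.1054]
tcp_rot: [-3.139, -0.0, 1.572]
force: [-0.1, -0.4, 0.4]
gripper_width: 0.224
grip_force: 59.1
```

```bash
python3 - <<'E'
from h import *
np.set_printoptions(precision=4,suppress=True)
w=shot('wrist','w10.png');im=w['img']
s=ctrl.read_state();print(s['eef_pos'],s['tcp_rot'],s['gripper_width'],s['force'],s['clock'])
print([proj(w,p) for p in((.439,-.018,.066),(.5,-.018,.066),(.562,-.018,.066))])
cv2.imwrite('pics/w10b.png',cv2.resize(im[50:300,90:420],(792,600),interpolation=cv2.INTER_CUBIC)[:,:,::-1])
E
```

```text
[ 0.4989 -0.1184  0.1064] [3.1412 0.0002 1.5716] 0.22598179310044603 [ 0.1195 -0.8073  0.2726] 27.8833
[(np.float64(164.43049568123325), np.float64(63.5857098852518)), (np.float64(257.50434145474156), np.float64(63.63715202862859)), (np.float64(352.215152808713), np.float64(63.68949892690614))]
```

View pics/w10b.png

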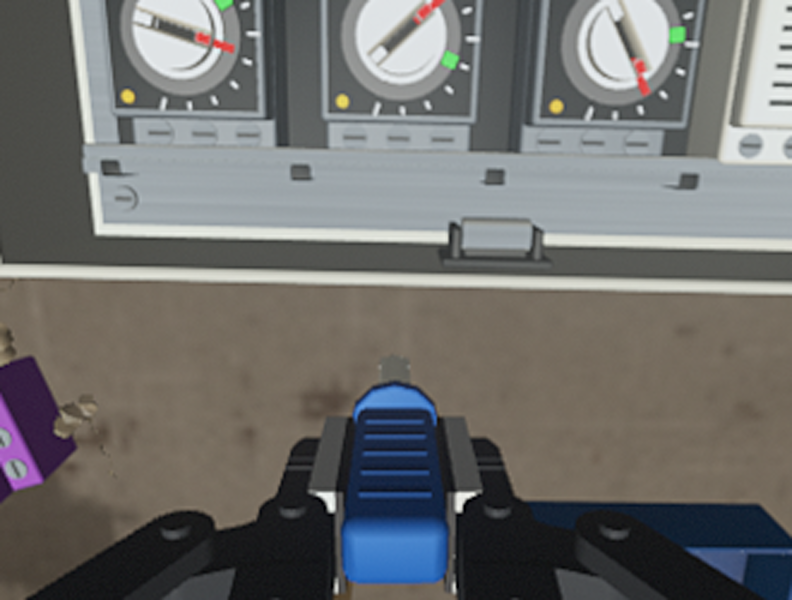

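The crop shows three dials. Dial a is at (182,28) with its red pointer at (215,43) and green tab at (224,3). Dial b is at (402,35), red at (428,8), green at (449,60). Dial c is at (623,45), red at (641,78), green at (677,34). The tool is in the hand with its tip at (395,360). I measure the angles with masks.

```bash
cat > dials.py <<'E'
from h import *
np.set_printoptions(precision=4,suppress=True)
def dials(w,cs,zt=.066,zr=.060):
    hsv=cv2.cvtColor(w['img'],cv2.COLOR_RGB2HSV);im=w['img'].astype(int);R,G,B=im[...,0],im[...,1],im[...,2]
    red=(R>G+55)&(R>B+55);red&=(G<150);grn=(G>R+50)&(G>B+40);wh=(hsv[...,2]>175)&(hsv[...,1]<45)
    out=[]
    def pts(m,z,c,r0,r1):
        v,u=np.where(m);
        if len(u)==0:return np.zeros((0,2))
        P=np.array([onz(w,a,b,z)[:2] for a,b in zip(u,v)]);d=np.linalg.norm(P-c,axis=1);return P[(d>=r0)&(d<r1)]
    for c in cs:
        c=np.array(c,float)
        for _ in range(3):
            W=np.vstack([pts(wh,zt,c,0,.0125),pts(red,zt,c,0,.0125)])
            h=cv2.convexHull(W.astype(np.float32)*1000)[:,0];A=np.c_[2*h,np.ones(len(h))];s=np.linalg.lstsq(A,(h**2).sum(1),rcond=None)[0];c=s[:2]/1000
        rad=np.sqrt(s[2]+s[0]**2+s[1]**2)
        p=pts(red,zt,c,.002,.0165);g=pts(grn,zr,c,.010,.0195)
        an=lambda q:np.degrees(np.arctan2(*(q.mean(0)-c)[::-1])) if len(q) else None
        print('c',c,'rad mm',rad,'red',len(p),an(p),'green',len(g),an(g));out.append(c)
    return out
if __name__=='__main__':
    import sys
    w=ld(sys.argv[1]) if len(sys.argv)>1 else shot('wrist','wdl.png')
    dials(w,[(.439,-.018),(.5005,-.018),(.562,-.018)])
E
python3 dials.py w10
python3 - <<'E'
from h import *
w=ld('w10');im=w['img']
# tool shank/tip: proj of nominal tip
t=[.4989,-.1184,.1064-.0595]
print(proj(w,t),proj(w,[t[0],t[1],t[2]+.008]))
for f in('w10',):
    from dials import *
E
```

```text
c [ 0.4386 -0.0173] rad mm 12.27624786492013 red 56 -16.669355474494452 green 48 37.08473573314748
c [ 0.4997 -0.0184] rad mm 12.205411517301993 red 59 42.50476640358799 green 40 -22.561082221012303
c [ 0.5604 -0.0197] rad mm 12.177252180183187 red 55 -57.77568867311363 green 46 7.679841266816675
(np.float64(255.4294224178298), np.float64(199.0596265505055)) (np.float64(255.45366340797284), np.float64(202.3262178933657))
```

```bash
cat > slot.py <<'E'
from h import *
np.set_printoptions(precision=4,suppress=True)
def slot(w,cs,z=.066):
    im=w['img'].astype(int);R,G,B=im[...,0],im[...,1],im[...,2]
    red=(R>G+55)&(R>B+55)&(G<150);dark=(im.max(2)<165)&~red
    for c in cs:
        c=np.array(c);u0,v0=proj(w,(*c,z));
        U,V=np.meshgrid(np.arange(int(u0)-25,int(u0)+26),np.arange(max(0,int(v0)-25),int(v0)+26));U=U.ravel();V=V.ravel()
        P=np.array([onz(w,a,b,z)[:2] for a,b in zip(U,V)]);d=np.linalg.norm(P-c,axis=1)
        S=P[dark[V,U]&(d<.0085)];Rd=P[red[V,U]&(d<.0165)];A=np.vstack([S,Rd])
        m=S.mean(0);e=np.linalg.svd(A-A.mean(0))[2][0];e=e*np.sign(e@(Rd.mean(0)-m));n=np.array([-e[1],e[0]])
        q=(A-c)@n;ps=(S-c)@e;pr=(Rd-c)@e
        print('c',c,'ang',np.degrees(np.arctan2(e[1],e[0])),'perp mm',np.median((S-c)@n)*1e3,'slot along mm',np.percentile(ps,[2,98])*1e3,'red',np.percentile(pr,[2,98])*1e3,len(S),len(Rd))
if __name__=='__main__':
    import sys
    slot(ld(sys.argv[1]),[(.4386,-.0173),(.4997,-.0184),(.5604,-.0197)])
E
python3 slot.py w10
python3 - <<'E'
from h import *
np.set_printoptions(precision=4,suppress=True)
w=ld('w10');im=w['img'].astype(int)
# ring outer edge: black face vs grey ring; fit circle at z=.060 from grey pixels 90..150 in annulus
hsv=cv2.cvtColor(w['img'],cv2.COLOR_RGB2HSV)
for c in[(.4386,-.0173),(.4997,-.0184),(.5604,-.0197)]:
    c=np.array(c)
    for k in range(4):
        B=[]
        for a in np.radians(np.arange(-180,180,6)):
            r=np.arange(.0125,.0205,.0002);px=[proj(w,(c[0]+q*np.cos(a),c[1]+q*np.sin(a),.060)) for q in r]
            if min(p[1] for p in px)<2: continue
            g=cv2.remap(hsv[...,2].astype(np.float32),np.float32([[p[0] for p in px]]),np.float32([[p[1] for p in px]]),1)[0]
            d=np.diff(cv2.GaussianBlur(g[None],(5,1),0)[0]);i=d.argmin()
            if d[i]<-3: B.append(c+r[i]*np.array([np.cos(a),np.sin(a)]))
        h=np.array(B)*1000;A=np.c_[2*h,np.ones(len(h))]
        s=np.linalg.lstsq(A,(h**2).sum(1),rcond=None)[0];rr=np.linalg.norm(h-s[:2],axis=1);ok=abs(rr-np.median(rr))<.8
        s=np.linalg.lstsq(A[ok],(h[ok]**2).sum(1),rcond=None)[0];c=s[:2]/1000
    print('ring',c,np.sqrt(s[2]+s[0]**2+s[1]**2),ok.sum(),len(ok))
E
```

```text
c [ 0.4386 -0.0173] ang -17.1687069496677 perp mm -0.08084947221061306 slot along mm [-7.1909  5.7292] red [ 5.3963 15.4344] 112 56
c [ 0.4997 -0.0184] ang 39.82807385986244 perp mm 0.4912033369646829 slot along mm [-5.4843  5.6134] red [ 5.0467 15.3927] 103 59
c [ 0.5604 -0.0197] ang -62.89110147541856 perp mm 0.986393277130713 slot along mm [-5.2297  5.1479] red [ 5.6412 15.6148] 87 55
ring [ 0.4392 -0.018 ] 14.914691759197131 29 60
ring [ 0.5013 -0.0197] 14.911878121256414 31 60
ring [ 0.5609 -0.0212] 14.992496965549293 37 60
```

```bash
python3 - <<'E'
from h import *
np.set_printoptions(precision=4,suppress=True)
w=ld('w10');im=w['img'].astype(int)
for v in range(192,218,2): print(v,' '.join('%3d/%3d'%(im[v,u].mean(),im[v,u,2]-im[v,u,0]) for u in range(240,272,2)))
E
```

```text
192 107/-21 105/-22 107/-23 105/-23 107/-22 108/-23 109/-22 110/-22 112/-23 115/-23 112/-22 107/-22 107/-23 107/-24 107/-23 110/-23
194 106/-23 104/-22 103/-23 103/-21 105/-22 108/-22 108/-22 109/-22 111/-22 115/-23 112/-22 109/-22 107/-22 106/-23 105/-22 108/-23
196 105/-23 104/-23 101/-23 101/-22 105/-23 108/-23 109/-24 109/-23 111/-23 113/-22 112/-22 110/-23 107/-22 106/-22 105/-23 108/-22
198 105/-23 105/-23 104/-22 104/-24 105/-20 105/-19  99/-15 100/-11 106/-14 108/-20 109/-22 109/-23 108/-22 107/-23 106/-22 106/-22
200 104/-22 104/-22 106/-23 107/-24 102/-14  99/ -9  97/ -8  97/ -8  96/ -8  93/ -7 101/-14 108/-23 106/-22 106/-21 107/-23 107/-22
202 100/-22 101/-22 104/-23 105/-25 131/-10  98/ -8  98/ -8  99/ -8  97/ -9  95/ -7 126/ -7 109/-23 108/-23 106/-24 108/-22 107/-22
204 100/-22  99/-22 103/-23 104/-23 110/-15  98/ -8  98/ -9  98/ -9  97/ -8  94/ -7 100/-13 110/-23 107/-22 107/-22 106/-23 108/-22
206 102/-22 103/-23 104/-22 107/-24 114/-12  98/ -9  99/ -8  99/-10  96/ -9  96/ -8  99/-11 111/-24 108/-22 108/-23 105/-23 107/-22
208 104/-23 106/-24 107/-23 110/-25 114/-14 103/-12  84/ -2  76/  3  82/  0 100/-11 100/-13 112/-26 109/-23 106/-23 106/-23 107/-22
210 104/-23 108/-25 106/-25  76/ -7  55/ 20  37/ 37  46/ 43  73/ 78  52/ 50  42/ 32  54/ 22  86/-11 107/-23 109/-23 107/-22 109/-23
212 104/-24 106/-27  63/ 45  84/ 92 120/121 131/122 147/126 149/125 144/127 127/124 114/119  85/ 96  42/ 30  99/-20 108/-24 109/-22
214 100/-26  55/ 58 131/129 153/121 151/121 151/119 148/120 148/120 146/121 147/122 145/124 142/129 119/123  53/ 44 100/-22 108/-25
216  58/ 61 132/128 153/121 150/120 149/120 149/120 146/123 145/122 144/124 142/125 143/123 142/124 142/127 126/131  52/ 45  99/-21
```

Request:
drive_tool(
  plan=[0,0,-0.7,-0.95,0,0,0,-0.7,-0.95,0,0,0,0,-0.95,0,0,0,0,-0.95,0,0,0,0,-0.95,0,0,0,0,-0.95,0,0,0,0,-0.95,0,0,0,0,0,0],
)

```text
clock: 28.55
eef_pos: [0.4998, -0.1187, 0.1499]
tcp_rot: [3.139, 0.003, 2.27]
force: [-0.2, -1.0, -0.6]
gripper_width: 0.228
grip_force: 59.2
```

Request:
drive_tool(
  plan=[0.64,0.55,0,0,0,0.64,0.55,0,0,0,0.64,0.55,0,0,0,0.64,0.55,0,0,0,0,0,0,0,0,0,0,0.3,0,0,0,0,0,0,0,0,0,0,0,0],
)

```text
clock: 29.22
eef_pos: [0.4997, -0.018, 0.1386]
tcp_rot: [-3.141, 0.001, 2.266]
force: [-0.0, -0.8, -0.4]
gripper_width: 0.227
grip_force: 59.2
```

```bash
cat > tipv.py <<'E'
from h import *
np.set_printoptions(precision=4,suppress=True)
w=shot('wrist','wt.png');s=ctrl.read_state();t=s['eef_pos'];y=s['tcp_rot'][2];print(t,y,s['force'],s['clock'])
E
python3 tipv.py; python3 slot.py wt
python3 - <<'E'
from h import *
w=ld('wt');u,v=proj(w,(.4995,-.0181,.066));print(u,v);u,v=int(u),int(v)
a=w['img'][v-40:v+35,u-50:u+50];cv2.imwrite('pics/wtb.png',cv2.resize(a,(800,600),interpolation=cv2.INTER_CUBIC)[:,:,::-1]);print(u-50,v-40)
E
```

```text
[ 0.4999 -0.0181  0.1387] 2.2655419786531237 [ 0.6347 -0.4726 -0.8667] 29.2667
c [ 0.4386 -0.0173] ang -14.31730265289051 perp mm -0.0256992797343935 slot along mm [-7.4119  6.0572] red [ 5.418  13.6835] 66 24
c [ 0.4997 -0.0184] ang 62.92334758475771 perp mm -2.7714057574923974 slot along mm [-6.3437  4.8237] red [ 5.5269 15.422 ] 86 32
c [ 0.5604 -0.0197] ang -62.808341358575944 perp mm -0.20313962028615054 slot along mm [-5.9702  6.6698] red [ 3.8685 12.7726] 50 22
254.2585738969037 193.18592232207882
204 153
```

View pics/wtb.png

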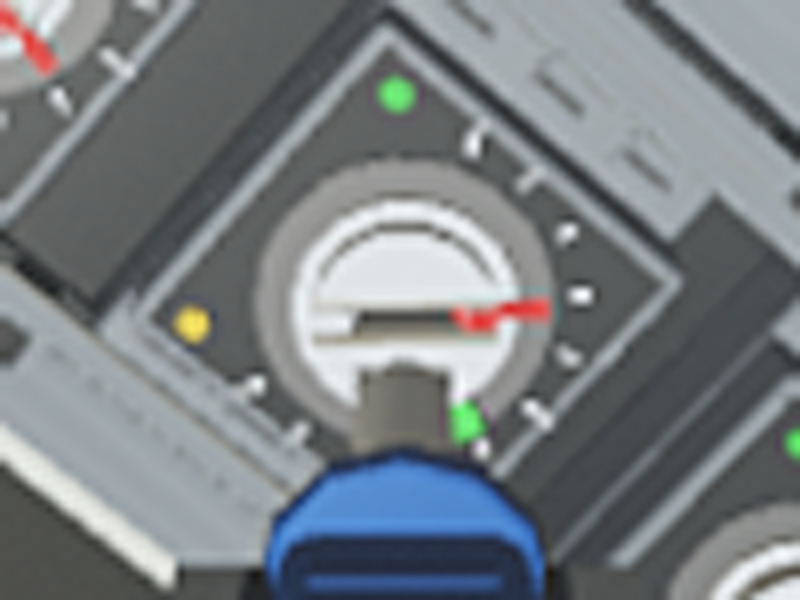

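The last crop shows the blade tip at (360–450, 362), parallel to the slot, whose mouth is centred at (406,322). Red is at (500,312) and the green tab at (466,424); the green dot at (397,95) is just a lamp. I work out the remaining shift.

```bash
python3 - <<'E'
from h import *
np.set_printoptions(precision=4,suppress=True)
w=ld('wt');y=2.2655;X=np.array([np.cos(y),np.sin(y),0]);Y=np.array([np.sin(y),-np.cos(y),0])
T=np.array([.4999,-.0181,0]);L=lambda a,b:(204+a/8,153+b/8)
tip=onz(w,*L(405,362),.0792)-X*.001;sl=onz(w,*L(406,322),.066)
print('tip',tip,'rel x_t,y_t mm',(tip-T)@X*1e3,(tip-T)@Y*1e3);print('slot',sl,'need mm',(sl-tip)@X*1e3,(sl-tip)@Y*1e3)
red=onz(w,*L(548,308),.062);g=onz(w,*L(466,424),.060)
f=lambda p:np.degrees(np.arctan2(p[1]-sl[1],p[0]-sl[0]))
print('slotdir',f(red),'green',f(g),'ring c',onz(w,*L(406,305),.060))
a,b=onz(w,*L(345,339),.066),onz(w,*L(490,337),.066);print(np.degrees(np.arctan2(*(b-a)[1::-1])), 'blade',np.degrees(y)-90)
E
```

```text
tip [ 0.5005 -0.0188  0.0792] rel x_t,y_t mm -0.9116560663810905 -0.00030991176087777567
slot [ 0.4999 -0.0179  0.066 ] need mm 1.1085832056481515 0.12548965195862252
slotdir 41.081699663104295 green -24.327837746801922 ring c [ 0.4998 -0.0178  0.06  ]
40.65112549852141 blade 39.803588486888
```

Request:
drive_tool(
  plan=[0.037,0,0.1,-0.12,0,0,0,0.15,0,0,0,0,0.1,0,0,0,0,0,0,0,0,0,0,0,0],
)

```text
clock: 29.68
eef_pos: [0.499, -0.016, 0.1278]
tcp_rot: [-3.141, -0.0, 2.281]
force: [-0.3, 0.2, -1.1]
gripper_width: 0.226
grip_force: 59.2
```

Request:
drive_tool(
  plan=[0,0,0.06,0,0,0,0,0.06,0,0,0,0,0,0,0],
)

```text
clock: 29.93
eef_pos: [0.4992, -0.0157, 0.1243]
tcp_rot: [-3.141, -0.0, 2.281]
force: [0.2, 0.6, 0.0]
gripper_width: 0.223
grip_force: 59.2
```

Request:
drive_tool(
  plan=[0,0,0.06,0,0,0,0,0.04,0,0,0,0,0,0,0],
)

```text
clock: 30.18
eef_pos: [0.4993, -0.0158, 0.1213]
tcp_rot: [-3.141, 0.0, 2.281]
force: [-0.5, 0.2, -0.8]
gripper_width: 0.228
grip_force: 59.2
```

No force on entry, so the blade is in the slot. I turn dial b by 69° clockwise, with an allowance for play.

Request:
drive_tool(
  plan=[0,0.003,0,0.8,0,0,0.003,0,0.8,0,0,0.003,0,0.8,0,0,0.003,0,0.8,0,0,0.003,0,0.8,0,0,0.003,0,0.8,0,0,0.003,0,0.8,0,0,0.003,0,0.8,0],
)

```text
clock: 30.85
eef_pos: [0.5, -0.016, 0.1216]
tcp_rot: [3.141, 0.001, 1.607]
force: [-0.1, -1.9, -1.3]
gripper_width: 0.225
grip_force: 59.2
```

Request:
drive_tool(
  plan=[0,0.003,0,0.8,0,0,0.003,0,0.8,0,0,0.003,0,0.8,0,0,0.003,0,0.8,0,0,0.003,0,0.8,0,0,0.003,0,0.8,0,0,0,0,0.3,0,0,0,0,0,0],
)

```text
clock: 31.52
eef_pos: [0.5004, -0.0163, 0.1215]
tcp_rot: [3.141, 0.001, 1.077]
force: [-1.1, -3.2, 0.7]
gripper_width: 0.229
grip_force: 59.4
```

Request:
drive_tool(
  plan=[0,0,-0.2,0,0,0,0,-0.3,0,0,0,0,-0.4,0,0,0,0,0,0,0],
)

```text
clock: 31.85
eef_pos: [0.502, -0.0154, 0.1506]
tcp_rot: [3.139, -0.003, 1.078]
force: [-0.9, -0.4, -0.7]
gripper_width: 0.224
grip_force: 59.1
```

```bash
python3 tipv.py; cat > ang.py <<'E'
from h import *
np.set_printoptions(precision=4,suppress=True)
# angles by outer red tip (skirt, z~.062, r 8-16mm) and green tab (z .060, r 12-19mm) about known centres
def ang(w,cs=((.438,-.0171),(.4996,-.0179),(.5614,-.0192))):
    im=w['img'].astype(int);R,G,B=im[...,0],im[...,1],im[...,2]
    red=(R>G+55)&(R>B+55)&(G<150);grn=(G>R+50)&(G>B+40)
    for n,c in zip('abc',cs):
        o=[]
        for m,z,r0,r1 in((red,.064,.004,.0165),(grn,.060,.0115,.019)):
            v,u=np.where(m);P=np.array([onz(w,a,b,z)[:2] for a,b in zip(u,v)]).reshape(-1,2)-c
            d=np.linalg.norm(P,axis=1);P=P[(d>r0)&(d<r1)]
            o+=[len(P),np.round(np.degrees(np.arctan2(*P.mean(0)[::-1])),1) if len(P) else None]
        print(n,'red',o[:2],'green',o[2:])
if __name__=='__main__':
    import sys
    ang(ld(sys.argv[1]))
E
for f in w10 wt; do python3 ang.py $f; done
```

```text
[ 0.5016 -0.0151  0.1498] 1.078181488074896 [ 0.0858  0.7464 -1.4415] 31.9
a red [56, np.float64(-16.3)] green [48, np.float64(35.0)]
b red [59, np.float64(41.4)] green [40, np.float64(-24.2)]
c red [55, np.float64(-59.7)] green [46, np.float64(6.5)]
a red [21, np.float64(-16.2)] green [19, np.float64(34.6)]
b red [22, np.float64(-18.3)] green [11, np.float64(-27.7)]
c red [27, np.float64(-61.7)] green [22, np.float64(6.4)]
```

Request:
drive_tool(
  plan=[0,0,0,-0.98,0,0,0,0,-0.97,0,-0.21,-0.67,0,0,0,-0.21,-0.67,0,0,0,-0.21,-0.67,0,0,0,0,0,0.18,0,0,0,0,0.18,0,0,0,0,0,0,0],
)

```text
clock: 32.57
eef_pos: [0.4377, -0.0161, 0.1371]
tcp_rot: [-3.141, -0.0, 1.282]
force: [-0.4, 0.2, -0.4]
gripper_width: 0.228
grip_force: 59.2
```

```bash
python3 tipv.py; python3 ang.py wt; cat > fit.py <<'E'
# tip (shank greys at known height) and slot of one dial, in tool axes
from h import *
import sys
np.set_printoptions(precision=4,suppress=True)
w=ld('wt');s=ctrl.read_state();t=s['eef_pos'];y=s['tcp_rot'][2];im=w['img'].astype(int)
X=np.array([np.cos(y),np.sin(y),0]);Y=np.array([np.sin(y),-np.cos(y),0]);zt=t[2]-.0595
u,v=[int(round(q)) for q in proj(w,(t[0],t[1],zt))];print('pred tip px',proj(w,(t[0],t[1],zt)))
for r in range(v-16,v+8): print(r,' '.join('%3d%s'%(im[r,c].mean(),'r' if im[r,c,0]>im[r,c,1]+55 else 'g' if im[r,c,1]>im[r,c,0]+50 else 'b' if im[r,c,2]>im[r,c,0]+40 else ' ') for c in range(u-16,u+17)))
print(u-16)
E
python3 fit.py
```

```text
[ 0.4382 -0.0162  0.1374] 1.2819436437184246 [0.281  0.2128 0.0324] 32.6167
a red [23, np.float64(-17.1)] green [25, np.float64(33.1)]
b red [23, np.float64(-19.2)] green [12, np.float64(-28.5)]
c red [34, np.float64(-60.6)] green [27, np.float64(4.8)]
pred tip px (np.float64(254.50171140053234), np.float64(198.2578009331787))
182 174  179  177  176  171  168  196  226  236  252  243  213  200  189  183  193  193  197  215  240  250  246  223  195  161g 167g 173g 171g 169g 167  151  109  109 
183 180  177  175  171  167  196  237  250  239  209  176  125  130  144  144  144  134  109  135  170  199  231  250  239  210  169  164g 168g 169  174  166  126  108 
184 178  175  173  169  196  238  245  219  174  139  171  216  222  228  228  227  226  220  214  182  126  157  217  245  244  215  169  166  170  171  171  154  118 
185 176  174  173  197  237  244  208  149  173  219  233  246  244  243  243  243  244  244  244  236  217  189  151  202  242  243  208  158  168  170  173  168  134 
186 175  169  182  227  245  215  156  193  234  245  242  240  239  239  239  239  238  239  2
[... 2588 characters left out ...]
 170  166  132  136 
202 173  176  170  173  201  233  244  243  239  195   94  109  112  112  113  113  113  111  112  110  113  196  251  245  240  209  168  164  168  169  147  106  130 
203 153  176  174  170  173  198  230  247  242  194   95  110  114  113  114  113  113  113  112  111  110  196  253  236  208  173  163  168  170  155  117  103  103 
204 125  158  176  175  169  170  190  222  232  182   96  109  113  113  113  113  113  112  111  111  102  176  232  195  167  164  168  170  158  127  104  107  106 
205 114  126  155  172  175  171  168  180  194  153  100  109  113  113  113  113  113  112  111  112  107  142  184  163  166  170  168  150  123  106  106  108  108 
239
```

Request:
drive_tool(
  plan=[0.017,0,0.1,0,0,0,0,0.1,0,0,0,0,0.1,0,0,0,0,0.08,0,0,0,0,0,0,0],
)

```text
clock: 33.03
eef_pos: [0.4373, -0.016, 0.1258]
tcp_rot: [-3.141, 0.0, 1.281]
force: [0.2, -0.0, -1.9]
gripper_width: 0.227
grip_force: 59.2
```

Request:
drive_tool(
  plan=[0,0,0.06,0,0,0,0,0.06,0,0,0,0,0.04,0,0,0,0,0,0,0],
)

```text
clock: 33.37
eef_pos: [0.4373, -0.0159, 0.1213]
tcp_rot: [-3.141, 0.0, 1.281]
force: [1.4, 0.7, -0.8]
gripper_width: 0.227
grip_force: 59.2
```

Inserted without force. I turn dial a by 60° counter-clockwise.

Request:
drive_tool(
  plan=[0,-0.002,0,-0.83,0,0,-0.002,0,-0.83,0,0,-0.002,0,-0.83,0,0,-0.002,0,-0.83,0,0,-0.002,0,-0.83,0,0,-0.002,0,-0.83,0,0,-0.002,0,-0.83,0,0,-0.002,0,-0.83,0],
)

```text
clock: 34.03
eef_pos: [0.4368, -0.0158, 0.1215]
tcp_rot: [-3.142, -0.0, 1.981]
force: [-0.4, 0.7, -1.7]
gripper_width: 0.225
grip_force: 59.0
```

Request:
drive_tool(
  plan=[0,-0.002,0,-0.83,0,0,-0.002,0,-0.83,0,0,-0.002,0,-0.83,0,0,-0.002,0,-0.83,0,0,0,0,0,0,0,0,0,0,0],
)

```text
clock: 34.53
eef_pos: [0.4367, -0.016, 0.1215]
tcp_rot: [3.141, -0.0, 2.322]
force: [-0.1, 0.2, -0.5]
gripper_width: 0.221
grip_force: 59.1
```

Request:
drive_tool(
  plan=[0,0,-0.2,0,0,0,0,-0.3,0,0,0,0,-0.4,0,0,0,0,0,0,0],
)

```text
clock: 34.87
eef_pos: [0.4382, -0.0164, 0.1505]
tcp_rot: [3.139, 0.003, 2.323]
force: [-0.4, 0.2, -0.6]
gripper_width: 0.225
grip_force: 59.1
```

```bash
python3 tipv.py; python3 ang.py wt
```

```text
[ 0.4379 -0.0162  0.1498] 2.3236675157337654 [ 0.4641 -0.5438 -0.4076] 34.9167
a red [22, np.float64(39.4)] green [11, np.float64(29.9)]
b red [19, np.float64(-18.1)] green [8, np.float64(-28.3)]
c red [0, None] green [0, None]
```

Request:
drive_tool(
  plan=[0,0,0,1,0,0,0,0,1,0,0,0,0,1,0,0,0,0,1,0,0,0,0,1,0,0,0,0,1,0,0,0,0,1,0,0,0,0,1,0],
)

```text
clock: 35.58
eef_pos: [0.4366, -0.016, 0.1484]
tcp_rot: [-3.142, 0.0, 1.481]
force: [-1.0, -0.0, -1.2]
gripper_width: 0.223
grip_force: 59.2
```

Request:
drive_tool(
  plan=[0,0,0,1,0,0,0,0,1,0,0,0,0,1,0,0,0,0,1,0,0,0,0,1,0,0,0,0,1,0,0,0,0,1,0,0,0,0,1,0],
)

```text
clock: 36.25
eef_pos: [0.4366, -0.0159, 0.1484]
tcp_rot: [3.142, 0.0, 0.643]
force: [0.8, -0.4, -0.8]
gripper_width: 0.228
grip_force: 59.2
```

Request:
drive_tool(
  plan=[0,0,0,1,0,0,0,0,0.35,0,0.9,0.52,0,0,0,0.9,0.52,0,0,0,0.9,0.52,0,0,0,0.89,0.52,0,0,0,0,0,0.3,0,0,0,0,0,0,0],
)

```text
clock: 36.92
eef_pos: [0.5622, -0.0179, 0.1382]
tcp_rot: [3.141, 0.001, 0.509]
force: [-1.4, 1.0, -1.7]
gripper_width: 0.226
grip_force: 59.2
```

```bash
python3 tipv.py; python3 ang.py wt; python3 fit.py
```

```text
[ 0.5603 -0.0181  0.1384] 0.5076324243642643 [ 0.6434 -0.5432 -0.778 ] 36.9667
a red [0, None] green [0, None]
b red [0, None] green [0, None]
c red [24, np.float64(-64.8)] green [21, np.float64(6.3)]
pred tip px (np.float64(252.5404475181917), np.float64(200.60872199675796))
185 110  144  163  160  159  155  154  186  225  232  212  175  153  135  155  174  176  179  180  169  163  156  166  191  218  221  208  185  154  162  165  167  161 
186 125  159  161  159  157  155  184  226  232  199  144  142  184  202  217  222  221  222  223  218  207  194  180  171  190  209  222  210  179  163  165  166  165 
187 143  163  159  157  154  181  225  230  193  141  174  213  226  228  230  229  228  228  228  229  226  224  218  200  180  176  210  221  206  170  159  165  166 
188 160  161  158  155  165  207  233  204  147  190  223  231  228  227  226  226  226  226  225  226  227  228  228  223  206  181  188  216  223  186  154  163  167 
189 163  159  157  155  185  229  219  163  190  226  229  227  226  225  226  225  225  225  225  225  225  225  227  227  225  211  187  206  225
[... 2536 characters left out ...]
 162  166  164  136 
205  99  104  122  144  157  158  157  168  193  218  219  136   90  100  103  104  104  106  108  111  111  109  100  175  235  206  175  159  161  164  163  141  112 
206 100   99  105  122  145  156  157  155  164  188  193  112   94   99  103  104  106  107  109  110  110  110  103  148  196  169  157  161  164  162  140  111  106 
207  98  100   99  103  123  142  153  159  159  165  162  106   95  100  104  105  108  110  112  112  112  111  106  121  157  162  164  165  156  133  111  106  104 
208 103   98   98   99  103  117  136  150  156  162  153  106  100  104  102   96   90   88   95  104  108  114  110  125  161  166  162  150  126  112  141  157  112 
237
```

Request:
drive_tool(
  plan=[-0.033,0,0.1,0,0,0,0,0.1,0,0,0,0,0.1,0,0,0,0,0.1,0,0,0,0,0,0,0],
)

```text
clock: 37.38
eef_pos: [0.5595, -0.0185, 0.127]
tcp_rot: [-3.141, 0.001, 0.507]
force: [0.2, 0.3, -0.5]
gripper_width: 0.226
grip_force: 59.2
```

Request:
drive_tool(
  plan=[0,0,0.06,0,0,0,0,0.06,0,0,0,0,0.05,0,0,0,0,0,0,0],
)

```text
clock: 37.72
eef_pos: [0.5608, -0.0186, 0.1223]
tcp_rot: [3.141, -0.001, 0.508]
force: [1.3, -0.3, 0.0]
gripper_width: 0.226
grip_force: 59.3
```

Request:
drive_tool(
  plan=[0,-0.002,0.02,-0.8,0,0,-0.002,0,-0.8,0,0,-0.002,0,-0.8,0,0,-0.002,0,-0.8,0,0,-0.002,0,-0.8,0,0,-0.002,0,-0.8,0,0,-0.002,0,-0.8,0,0,-0.002,0,-0.8,0],
)

```text
clock: 38.38
eef_pos: [0.5602, -0.0183, 0.1218]
tcp_rot: [3.141, -0.0, 1.182]
force: [1.1, 0.6, -1.5]
gripper_width: 0.226
grip_force: 59.1
```

Request:
drive_tool(
  plan=[0,-0.002,0,-0.8,0,0,-0.002,0,-0.8,0,0,-0.002,0,-0.8,0,0,-0.002,0,-0.8,0,0,-0.002,0,-0.8,0,0,-0.002,0,-0.8,0,0,-0.002,0,-0.85,0,0,0,0,0,0],
)

```text
clock: 39.05
eef_pos: [0.5598, -0.0185, 0.1219]
tcp_rot: [3.141, -0.0, 1.771]
force: [0.6, -0.4, -1.2]
gripper_width: 0.224
grip_force: 59.1
```

Request:
drive_tool(
  plan=[0,0,-0.2,0,0,0,0,-0.3,0,0,0,0,-0.4,0,0,0,0,0,0,0],
)

```text
clock: 39.38
eef_pos: [0.5612, -0.019, 0.1514]
tcp_rot: [3.138, 0.001, 1.768]
force: [-0.1, 0.3, 0.5]
gripper_width: 0.228
grip_force: 59.2
```

```bash
python3 tipv.py; python3 ang.py wt
```

```text
[ 0.5608 -0.0187  0.1506] 1.7685309685214627 [ 0.3984  0.3069 -0.3733] 39.4333
a red [27, np.float64(40.2)] green [14, np.float64(32.4)]
b red [23, np.float64(-18.1)] green [11, np.float64(-27.7)]
c red [22, np.float64(2.1)] green [11, np.float64(7.5)]
```

Request:
drive_tool(
  plan=[0,0,0,0.94,0,0,0,0,0.94,0,-0.83,-0.52,0,0,0,-0.83,-0.52,0,0,0,-0.83,-0.52,0,0,0,-0.83,-0.52,0,0,0,0,0,0.7,0,0,0,0,0.7,0,0],
)

```text
clock: 40.1
eef_pos: [0.4971, -0.1205, 0.1077]
tcp_rot: [3.138, 0.001, 1.568]
force: [0.4, -0.2, -1.5]
gripper_width: 0.226
grip_force: 59.2
```

Request:
drive_tool(
  plan=[0,0,0,0,0,0,0,0,0,0],
)

```text
clock: 40.27
eef_pos: [0.4966, -0.1179, 0.1064]
tcp_rot: [-3.139, -0.0, 1.572]
force: [1.3, 0.0, -0.0]
gripper_width: 0.229
grip_force: 59.2
```

```bash
python3 tipv.py; python3 ang.py wt; python3 slot.py wt; cp pics/wt.npz pics/w11.npz; python3 - <<'E'
from h import *
w=ld('w11');im=w['img'].astype(int)
for c in((.438,-.0171),(.4996,-.0179),(.5614,-.0192)):
    u0,v0=[int(q) for q in proj(w,(*c,.063))];print(u0,v0)
    for r in range(v0-27,v0+28,2): print(''.join('r' if p[0]>p[1]+55 else 'g' if p[1]>p[0]+50 else '#' if p.mean()>200 else '+' if p.mean()>150 else '.' if p.mean()<90 else '-' for p in im[r,u0-5:u0+30]))
E
```

```text
[ 0.4974 -0.1181  0.1071] 1.5723585077834945 [ 0.9207  0.0144 -0.6385] 40.3167
a red [56, np.float64(39.4)] green [29, np.float64(33.3)]
b red [55, np.float64(-18.4)] green [29, np.float64(-25.4)]
c red [51, np.float64(1.4)] green [17, np.float64(9.0)]
c [ 0.4386 -0.0173] ang 32.2999789074136 perp mm 1.2057840190750595 slot along mm [-6.5685  4.8894] red [ 5.6781 14.9069] 109 56
c [ 0.4997 -0.0184] ang -19.15778140724302 perp mm 0.14425310560609855 slot along mm [-6.252  6.177] red [ 4.9067 15.101 ] 98 55
c [ 0.5604 -0.0197] ang 3.3738452214899692 perp mm -0.13456475035521775 slot along mm [-6.4368  6.6471] red [ 4.6725 14.5518] 103 51
166 62
...--..........-#+.................
--------------.....................
-----------------..................
--------------------.....+##-......
##########+-----------..-++........
##############+---------...........
################+----rr-gg.........
############++####+rrrrr-ggg.......
##########+++rr++rrrrr-ggggg...-+#+
#######+++rrrrrr+rrr++gggg---..++--
#####++---+rrrr-+++###+-------.....
##+++----.-rr++###-+###-------.....
+++----...--#####
[... 1888 characters left out ...]
###------.....-.
#######################------.-##+-
#######################+-----......
########################+-----.....
++++++++++++++++++++++++ggggggg....
--------------r--rrrrrrrrrrrrrg...-
.............rr--rrrrrrrrrrrr-g.---
----------------++++++++-----.-+###
#######################+-----....--
#######################------....--
######################------.....-+
#####################------.....---
###################+------.+#+-.---
#################+-------...-++.-+-
++++++#########+-------.........-+-
############+---------.........----
+++++++++-----------...........---.
------------------..-##-.......-+-.
---------------......-+-......--+-.
----------....................---..
```

Every pointer already touches its tab. By the pictures the errors are about a +4°, b +6° and c -3°. I trim b, then a.

Request:
drive_tool(
  plan=[0,0,-0.7,0.84,0,0,0,-0.7,0.84,0,0,0,0,0.84,0,0,0,0,0.83,0,0.8,-0.27,0,0,0,0.8,-0.27,0,0,0,0.8,-0.27,0,0,0,0.8,-0.27,0,0,0],
)

```text
clock: 40.98
eef_pos: [0.5006, -0.0153, 0.1501]
tcp_rot: [3.14, -0.001, 1.222]
force: [-0.2, -0.4, -0.4]
gripper_width: 0.224
grip_force: 59.2
```

Request:
drive_tool(
  plan=[0,0,0.3,0,0,0,0,0,0,0,0,0,0,0,0],
)

```text
clock: 41.23
eef_pos: [0.5, -0.0168, 0.1404]
tcp_rot: [3.141, 0.0, 1.222]
force: [-0.1, -0.5, 0.8]
gripper_width: 0.224
grip_force: 59.2
```

```bash
python3 tipv.py; python3 fit.py | cut -c1-170
```

```text
[ 0.5001 -0.0176  0.1406] 1.2207520415118105 [0.2608 0.3269 0.3772] 41.2833
pred tip px (np.float64(254.10678487069325), np.float64(199.0800097281587))
183 163  170  168  166  160  169  209  234  235  207  169  143  133  148  169  173  174  165  134  119  151  194  226  238  218  187  146  161  162  164  162  147  118 
184 170  168  166  160  167  207  235  228  186  141  154  201  213  220  226  227  227  224  216  205  176  133  162  216  240  223  166  144  162  162  164  157  117 
185 170  166  163  163  196  232  225  174  151  195  219  233  234  233  232  232  232  232  234  234  227  208  171  151  216  237  211  152  158  160  164  161  135 
186 167  165  163  185  226  230  182  158  213  231  233  231  230  229  229  229  229  229  229  230  233  233  224  190  169  216  234  209  175  159  162  164  156 
187 167  164  176  214  233  207  166  214  234  231  229  229  229  228  229  229  228  229  228  229  229  230  233  229  194  185  238  225  171  157  161  163  161 
188 165  162  189  231  224  187  208  232  231  229  228  229  228  228  228  229  229  229  229  229 
[... 2411 characters left out ...]
 161  144  107   98 
203 110  135  165  167  163  163  181  208  232  235  184   86  102  105  103  104  105  104  105  104  102  116  192  231  193  163  157  160  161  147  116   98  100 
204 107  112  138  162  168  163  159  169  199  207  156   90  101  104  104  105  105  104  104  103  103   96  145  193  162  156  161  160  146  115   97   99  102 
205 108  106  110  134  159  168  164  161  163  163  127   93  103  105  105  105  104  104  104  104  103  100  120  158  160  163  162  144  114  104  107   97  100 
206 110  108  105  109  128  152  164  168  167  156  111   96  102  105  104  105  105  105  104  106  104  102  121  159  165  155  136  110  119  181  194  101   98 
238
```

Request:
drive_tool(
  plan=[-0.01,0,0.12,0,0,0,0,0.12,0,0,0,0,0.12,0,0,0,0,0.1,0,0,0,0,0.06,0,0,0,0,0.06,0,0,0,0,0.05,0,0,0,0,0,0,0],
)

```text
clock: 41.95
eef_pos: [0.4996, -0.0172, 0.1207]
tcp_rot: [-3.141, 0.0, 1.221]
force: [0.3, -0.0, -0.8]
gripper_width: 0.228
grip_force: 59.4
```

Request:
drive_tool(
  plan=[0,0,0,0.6,0,0,0.003,0,0.6,0,0,0.003,0,0.6,0,0,0,0,0.6,0,0,0,0,0,0,0,0,-0.2,0,0,0,0,-0.3,0,0,0,0,-0.4,0,0],
)

```text
clock: 42.62
eef_pos: [0.4993, -0.0174, 0.1484]
tcp_rot: [-3.141, 0.001, 0.971]
force: [-0.4, -0.2, -0.5]
gripper_width: 0.227
grip_force: 59.2
```

```bash
python3 tipv.py; python3 ang.py wt
```

```text
[ 0.5009 -0.0178  0.1505] 0.9704910901216923 [0.8593 0.2481 0.6931] 42.6667
a red [21, np.float64(40.1)] green [11, np.float64(32.8)]
b red [20, np.float64(-31.1)] green [11, np.float64(-25.0)]
c red [26, np.float64(-2.1)] green [14, np.float64(6.6)]
```

Request:
drive_tool(
  plan=[0,0,0,-0.96,0,0,0,0,-0.96,0,0,0,0,-0.96,0,0,0,0,-0.96,0,0,0,0,-0.96,0,0,0,0,-0.94,0,-1,0,0,0,0,-1,0,0,0,0],
)

```text
clock: 43.33
eef_pos: [0.5004, -0.0761, 0.1484]
tcp_rot: [3.14, -0.001, 1.577]
force: [0.8, -0.5, -0.9]
gripper_width: 0.223
grip_force: 59.2
```

Request:
drive_tool(
  plan=[-1,0,0,0,0,-0.35,0,0,0,0,0,0,0.7,0,0,0,0,0.7,0,0,0,0,0,0,0,0,0,0,0,0],
)

```text
clock: 43.83
eef_pos: [0.4991, -0.1174, 0.1057]
tcp_rot: [-3.14, -0.001, 1.571]
force: [0.3, 0.5, -0.2]
gripper_width: 0.222
grip_force: 59.2
```

```bash
python3 tipv.py; python3 ang.py wt; cp pics/wt.npz pics/wb.npz
```

```text
[ 0.4999 -0.1176  0.1064] 1.571687365009097 [ 0.189   0.3275 -0.7558] 43.8833
a red [59, np.float64(39.1)] green [29, np.float64(32.8)]
b red [54, np.float64(-27.4)] green [18, np.float64(-22.4)]
c red [49, np.float64(0.8)] green [21, np.float64(9.3)]
```

Request:
drive_tool(
  plan=[0,-0.7,0,0,0,0,-0.7,0,0,0,0,-0.67,0,0,0,0,0,0,0,0,0,0,0,0,0],
)

```text
clock: 44.3
eef_pos: [0.4375, -0.1176, 0.107]
tcp_rot: [3.14, -0.0, 1.571]
force: [0.8, 0.7, -0.4]
gripper_width: 0.225
grip_force: 59.2
```

```bash
python3 tipv.py; python3 ang.py wt; cp pics/wt.npz pics/wa.npz
```

```text
[ 0.439  -0.1178  0.107 ] 1.5717006357490173 [ 1.3595  0.5747 -0.4739] 44.35
a red [53, np.float64(38.1)] green [26, np.float64(31.3)]
b red [43, np.float64(-26.5)] green [19, np.float64(-22.8)]
c red [43, np.float64(0.9)] green [16, np.float64(10.2)]
```

Request:
drive_tool(
  plan=[0,0.83,0,0,0,0,0.83,0,0,0,0,0.83,0,0,0,0,0.83,0,0,0,0,0.83,0,0,0,0,0,0,0,0,0,0,0,0,0],
)

```text
clock: 44.93
eef_pos: [0.5658, -0.1172, 0.1064]
tcp_rot: [3.138, 0.001, 1.574]
force: [-0.9, 0.5, -0.7]
gripper_width: 0.223
grip_force: 59.2
```

```bash
python3 tipv.py; python3 ang.py wt; cp pics/wt.npz pics/wc.npz
python3 - <<'E'
from h import *
for f,c in(('wa',(.438,-.0171)),('wb',(.4996,-.0179)),('wc',(.5614,-.0192))):
    w=ld(f);im=w['img'].astype(int);u0,v0=[int(q) for q in proj(w,(*c,.063))];print(f,u0,v0)
    for r in range(v0-18,v0+20,1): print(''.join('r' if p[0]>p[1]+55 else 'g' if p[1]>p[0]+50 else '#' if p.mean()>200 else '+' if p.mean()>150 else '.' if p.mean()<90 else '-' for p in im[r,u0-14:u0+30]))
E
```

```text
[ 0.5636 -0.1173  0.1062] 1.573017350796189 [-0.6439 -0.5003 -1.1763] 44.9833
a red [65, np.float64(42.3)] green [38, np.float64(36.2)]
b red [51, np.float64(-29.5)] green [27, np.float64(-24.0)]
c red [53, np.float64(1.5)] green [21, np.float64(8.9)]
wa 254 63
++-+++#################+---++++---....-----.
++++####################++--++++--...-------
-++#######################+--+++++gg-------.
++#########################+-++rrrgg-.-----.
+###########################+-rrrr+gg.-----.
#############################rrrrr+gg-.--...
#######################+++##rrrrr+gggg-..---
######################+++rrrrrrr+ggggg.-+##+
#####################+++rrrrrrr+gggg---+###-
####################++rrrrrrr##gggg-----++--
##################++++rrrrrr+###g--++--.....
#################++-++rrrr+++###+-+++--.---.
################++--rr+rr++#####+-+++-------
##############+++---rrr+++#######+++++-----.
#############++------rr++########+-+++------
############++--------+##########+-+++------
##########+++--------+###########+-+++------
#########++---------+############+-+++-----.
########++--------+#########
[... 3611 characters left out ...]
#############+--++-------
################################+--+--------
###############################++--+--------
###############################+--++--------
###############################+---+--------
##############################++--++--------
##############################+---++--------
#############################++--++---------
#############################+--+++------.--
############################++-+++----+#+---
######################+#####+--+++----+##+--
+####################+#####+-++++-------+---
++################++#####+++-++++-----------
+++#########+++#++######+++-++++------------
+-++###################++--++++-------------
++--++###############++--++++++-------------
```

By slot line and tab, a is about +4°, b about -2° and c about -5°. All are inside the limit, but I nudge c a little for margin.

Request:
drive_tool(
  plan=[0,0,-0.75,-0.33,0,0,0,-0.75,0,0,0.83,0,0,0,0,0.83,0,0,0,0,0.83,0,0,0,0,0.82,0,0,0,0,0,0,0.35,0,0,0,0,0,0,0],
)

```text
clock: 45.65
eef_pos: [0.5569, -0.0161, 0.1392]
tcp_rot: [-3.138, -0.001, 1.61]
force: [-0.2, -0.2, -0.7]
gripper_width: 0.222
grip_force: 59.2
```

```bash
python3 tipv.py; python3 fit.py | cut -c1-170
```

```text
[ 0.5572 -0.0181  0.1398] 1.6067476456764318 [-0.9744 -0.418   0.1233] 45.7
pred tip px (np.float64(254.5170879508504), np.float64(200.60454709298878))
185 106  106  105  102  119  155  163  160  158  153  149  174  208  227  234  223  207  186  172  170  169  175  192  209  220  228  229  210  170  146  149  155  156 
186 106  104  101  112  145  163  161  159  154  150  178  217  232  224  199  157  141  146  153  159  158  157  154  148  155  192  222  231  219  188  151  150  154 
187 106  103  106  133  161  162  158  155  152  179  222  233  211  164  150  161  187  206  214  219  219  216  206  188  174  159  168  207  230  226  189  149  151 
188 104  102  115  150  163  160  157  154  176  222  231  203  160  169  204  221  226  229  230  232  232  232  229  226  223  205  172  157  202  233  223  187  153 
189 103  102  127  161  160  157  155  169  211  234  210  155  181  219  231  232  230  229  228  228  228  228  229  230  230  229  219  188  169  206  232  218  161 
190 102  113  145  164  159  156  160  197  232  223  170  185  224  231  230  229  228  228  227  227 
[... 2411 characters left out ...]
 231  211  165  145 
205 100   99   98   98  120  150  158  156  149  123  104  103  103  104  105  104  103  104  103   99   88  176  241  230  228  228  229  231  229  212  171  146  150 
206  99   99   99   95  102  130  152  159  151  124  106  105  104  103  103  105  106  104  103  100   89  163  231  232  230  231  232  225  201  170  146  148  152 
207  99   99   98   98   97  104  129  153  155  124  105  106  106  106  108  108  108  106  105  101   92  153  224  236  231  227  214  193  159  147  150  151  143 
208  99   98   98   98   96   96  104  132  147  127  109  107   99   91   90   84   88   94  101  104   96  150  217  224  210  193  168  153  146  151  152  140  114 
239
```

```bash
python3 - <<'E'
from h import *
np.set_printoptions(precision=4,suppress=True)
w=ld('wt');y=1.6067;X=np.array([np.cos(y),np.sin(y),0]);Y=np.array([np.sin(y),-np.cos(y),0])
for tv in(198.3,199):
    tip=onz(w,254,tv,.0803)-X*.001;sl=onz(w,258.7,197.3,.066);print(tip,sl,(sl-tip)@X*1e3,(sl-tip)@Y*1e3)
E
```

```text
[ 0.5567 -0.0171  0.0803] [ 0.561  -0.0199  0.066 ] -2.94204130983484 4.124068608679797
[ 0.5568 -0.0177  0.0803] [ 0.561  -0.0199  0.066 ] -2.3271018261387515 4.1225404042322165
```

Request:
drive_tool(
  plan=[-0.073,0.133,0,0,0,0,0,0.2,0,0,0,0,0,0,0,0,0,0,0,0],
)

```text
clock: 46.03
eef_pos: [0.5626, -0.0216, 0.1342]
tcp_rot: [-3.141, 0.0, 1.604]
force: [0.4, 0.3, -0.8]
gripper_width: 0.224
grip_force: 59.2
```

```bash
python3 tipv.py; python3 fit.py | sed -n '1p;6,22p' | cut -c1-140
```

```text
[ 0.5627 -0.0214  0.1344] 1.604333088689763 [ 0.8016  0.4195 -0.0924] 46.0833
pred tip px (np.float64(254.16532372167848), np.float64(197.8198874251718))
186 175  218  232  200  176  227  232  230  228  228  229  228  228  228  228  228  228  228  229  228  229  229  232  229  198  191  239  2
187 177  221  230  216  217  232  230  228  228  228  228  228  228  228  228  228  228  228  228  228  229  228  230  233  217  170  213  2
188 192  229  233  231  231  230  229  229  229  229  229  229  229  229  230  230  230  229  230  229  230  229  229  231  227  210  221  2
189 203  232  221  233  233  232  232  233  235  236  237  236  237  237  237  238  237  237  236  236  236  234  233  234  236  238  232  2
190 202  230  204  189  194  205  205  204  198  203  203  203  203  201  198  199  198  196  196  195  194  205  211  196  198  196  182  1
191 201  235  220  203  207  214  217  205  127  117  119  119  119  115  106  106  105  104  103  100  110  158r 186  137r 139r 137r 129r 1
192 202  236  232  232  233  233  233  210  120   89   94   95   95   95   95   95   95   95   96   
[... 750 characters left out ...]
156  160  191  224  233  230  229  229  229  227  215  208  213  210  179  132  150  167  179  207  212  213  224  233  232  230  204  1
199 158  154  158  195  230  232  230  229  230  227  193  133  141  130   89   94   95   92   97  123  139  149  201  238  233  215  164  1
200 162  158  153  163  202  230  232  230  232  226  173   90   96   97  100  104  103  102  100   97   92   93  181  243  220  175  146  1
201 152  162  157  151  162  198  224  235  234  225  159   99  103  103  105  106  106  104  105  101   98   90  162  220  177  146  151  1
202 125  152  160  157  152  156  186  216  233  235  189  100  104  104  105  106  106  106  104  104  101  107  149  173  148  151  155  1
```

```bash
cat > need.py <<'E'
from h import *
import sys
np.set_printoptions(precision=4,suppress=True)
tu,tv,su,sv=map(float,sys.argv[1:5]);w=ld('wt');s=ctrl.read_state();t=s['eef_pos'];y=s['tcp_rot'][2];X=np.array([np.cos(y),np.sin(y),0]);Y=np.array([np.sin(y),-np.cos(y),0])
tip=onz(w,tu,tv,t[2]-.0595)-X*.001;sl=onz(w,su,sv,.066);print(t,tip,sl,(sl-tip)@X*1e3,(sl-tip)@Y*1e3)
E
python3 need.py 254 198.6 252.3 192.4
```

```text
[ 0.5627 -0.0214  0.1344] [ 0.5626 -0.0231  0.0749] [ 0.561  -0.0196  0.066 ] 3.5916856644414 -1.4712413794906334
```

Request:
drive_tool(
  plan=[0.09,-0.045,0,0,0,0,0,0,0,0,0,0,0,0,0,0,0,0,0,0,0,0,0,0,0],
)

```text
clock: 46.5
eef_pos: [0.5614, -0.0177, 0.1345]
tcp_rot: [3.141, -0.0, 1.606]
force: [-0.6, 0.6, 0.1]
gripper_width: 0.225
grip_force: 59.2
```

```bash
python3 tipv.py; python3 fit.py | sed -n '1p;6,22p' | cut -c1-140
```

```text
[ 0.5614 -0.0178  0.1345] 1.6059833221021127 [ 0.0216  0.5098 -0.3074] 46.55
pred tip px (np.float64(254.0118604703444), np.float64(198.0768367016197))
186 165  162  161  150  155  211  242  232  186  120  147  184  210  219  218  218  218  217  211  201  152  101  148  211  241  234  199  1
187 162  161  155  158  200  232  226  175  146  188  221  229  236  234  233  233  234  234  235  233  222  200  154  141  208  240  226  1
188 162  159  151  180  234  229  188  166  213  228  233  231  230  229  229  229  229  229  229  231  233  233  220  191  163  215  236  2
189 160  153  160  209  234  200  165  222  234  231  229  229  228  228  228  228  228  228  228  228  229  230  233  229  198  172  216  2
190 158  158  190  231  223  187  214  232  229  229  228  228  228  228  228  228  228  228  228  228  228  229  229  231  229  191  172  2
191 156  174  218  232  208  202  233  230  228  228  228  228  228  228  228  228  228  228  228  228  228  228  229  229  233  214  153  2
192 156  177  222  220  193  225  231  229  229  229  229  229  229  229  229  229  229  229  229  229
[... 748 characters left out ...]
154  174  219  226  193  194  196  200  186  104  110  112  117  113  104  104  107  105  108  115  117  114  128  145  146r 143r 145  1
199 155  164  208  222  157  161  162  164  168  165  148  106  113  111  105  106  107  106  106  109  112  119  160  190  185  183  181  2
200 157  154  196  235  216  216  218  218  221  216  165   99  105  104  105  105  106  106  104  104  100  102  177  234  227  225  225  2
201 158  152  179  228  237  233  232  233  235  228  162  101  105  104  105  106  105  106  104  105   99   89  176  242  233  232  234  2
202 160  155  159  191  224  233  230  229  232  230  187   99  105  104  106  106  106  106  105  105  100  102  185  240  231  231  233  2
```

```bash
python3 need.py 254.1 198.6 253.4 196.8
```

```text
[ 0.5614 -0.0178  0.1345] [ 0.5616 -0.0192  0.075 ] [ 0.561  -0.0197  0.066 ] -0.4478175488023034 -0.6057833707793596
```

Request:
drive_tool(
  plan=[-0.015,-0.02,0,0,0,0,0,0.12,0,0,0,0,0.12,0,0,0,0,0.1,0,0,0,0,0.06,0,0,0,0,0.04,0,0,0,0,0,0,0,0,0,0,0,0],
)

```text
clock: 47.22
eef_pos: [0.5608, -0.0183, 0.1211]
tcp_rot: [-3.141, 0.0, 1.606]
force: [-0.3, 0.6, -0.7]
gripper_width: 0.224
grip_force: 59.2
```

Request:
drive_tool(
  plan=[0,0,0,-0.7,0,0,0,0,-0.7,0,0,0,0,-0.7,0,0,0,0,0,0,0,0,0,0,0,0,0,-0.2,0,0,0,0,-0.3,0,0,0,0,-0.4,0,0],
)

```text
clock: 47.88
eef_pos: [0.5604, -0.0183, 0.1488]
tcp_rot: [-3.14, -0.0, 1.825]
force: [0.0, 0.5, -0.5]
gripper_width: 0.23
grip_force: 59.1
```

Request:
drive_tool(
  plan=[0,0,0,1,0,0,0,0,1,0,0,0,0,0.4,0,-1,0,0,0,0,-1,0,0,0,0,-1,0,0,0,0,-0.35,0,0,0,0,0,0,0.7,0,0],
)

```text
clock: 48.55
eef_pos: [0.5644, -0.1247, 0.1319]
tcp_rot: [3.131, 0.004, 1.568]
force: [0.6, 0.3, -0.9]
gripper_width: 0.228
grip_force: 59.2
```

Request:
drive_tool(
  plan=[0,0,0.7,0,0,0,0,0,0,0,0,0,0,0,0,0,0,0,0,0],
)

```text
clock: 48.88
eef_pos: [0.5619, -0.1186, 0.1073]
tcp_rot: [3.14, 0.0, 1.575]
force: [0.8, 0.6, -0.2]
gripper_width: 0.229
grip_force: 59.2
```

```bash
python3 tipv.py; python3 ang.py wt
python3 - <<'E'
from h import *
for f,c in(('wt',(.561,-.0195)),):
    w=ld(f);im=w['img'].astype(int);u0,v0=[int(q) for q in proj(w,(*c,.063))];print(f,u0,v0)
    for r in range(v0-14,v0+15,1): print(''.join('r' if p[0]>p[1]+55 else 'g' if p[1]>p[0]+50 else '#' if p.mean()>200 else '+' if p.mean()>150 else '.' if p.mean()<90 else '-' for p in im[r,u0-14:u0+30]))
E
```

```text
[ 0.5622 -0.1186  0.1076] 1.5749915782077726 [-0.8193 -0.5506  0.0108] 48.9333
a red [60, np.float64(39.6)] green [36, np.float64(35.0)]
b red [47, np.float64(-27.7)] green [24, np.float64(-23.7)]
c red [49, np.float64(5.8)] green [21, np.float64(7.1)]
wt 253 66
+###########################+-------.------.
#############################+-------.--....
##############################-------....-+-
##############################+-------.-+##+
###############################+------.-+#+-
###############################+------.---..
################################-------....-
################################+------.----
########################++++++##+---ggg-----
#################+++++++++++++###-gg-ggg.---
#########++++++++++++++++rrrrr##+r++rrgg.---
+++++++++++++++-+------rrrrrrrrrrrrrrr+g.---
+++++++--------------.rr+rrrrrrrrrrrrr+g.---
######-------.-------.rr+rrrrrrrrrr-++gg....
######-.----------....rr+-+-+-+##+gggggg.-+-
######+.--....----------++++++###+g-----.+##
#####+-.---------++++############+---+--.-#+
+++++----++++####################----+---...
+++++############################----+------
#################################-----------
################################+-----------
################################----+-------
###############################+----+-------
###############################----++-------
##############################+----+--------
###+##########################---+-+-----.-.
####+########################+----++-.-+##-.
+####+################+#####+----++----+##-.
++#####++############++#####----++-------+--
```

c is now centred, with green on both sides of the pointer. I trim a the same way.

Request:
drive_tool(
  plan=[0,0,-0.75,-0.9,0,0,0,-0.7,-0.9,0,0,0,0,-0.9,0,0,0,0,-0.9,0,0,0,0,-0.9,0,0,0,0,-0.9,0,0,0,0,-0.9,0,0,0,0,0,0],
)

```text
clock: 49.6
eef_pos: [0.5619, -0.1189, 0.1513]
tcp_rot: [3.14, 0.002, 2.236]
force: [0.4, -0.2, -0.5]
gripper_width: 0.23
grip_force: 59.2
```

Request:
drive_tool(
  plan=[0.88,-0.2,0,0,0,0.88,-0.2,0,0,0,0.88,-0.2,0,0,0,0.87,-0.2,0,0,0,0.87,-0.2,0,0,0,0.87,-0.18,0,0,0,0,0,0.4,0,0,0,0,0,0,0],
)

```text
clock: 50.27
eef_pos: [0.4346, -0.0151, 0.1375]
tcp_rot: [-3.141, -0.002, 2.234]
force: [0.3, -0.4, -0.9]
gripper_width: 0.224
grip_force: 59.2
```

Request:
drive_tool(
  plan=[0,0,0.1,0,0,0,0,0,0,0,0,0,0,0,0,0,0,0,0,0],
)

```text
clock: 50.6
eef_pos: [0.4373, -0.0172, 0.1351]
tcp_rot: [3.141, 0.001, 2.232]
force: [-0.2, -0.2, 0.2]
gripper_width: 0.228
grip_force: 59.2
```

```bash
python3 tipv.py; python3 fit.py | sed -n '1p;4,24p;$p' | cut -c1-150
```

```text
[ 0.4371 -0.0171  0.135 ] 2.232689743243398 [ 0.2362  0.9614 -0.8638] 50.65
pred tip px (np.float64(254.263814751547), np.float64(197.75496674312978))
184 158  158  156  153  150  183  233  239  212  154  168  212  223  232  239  238  238  238  238  235  228  225  201  161  164  221  241  216  143  1
185 160  157  154  148  174  228  238  210  155  177  227  239  235  234  232  233  232  232  232  233  234  236  235  222  191  162  220  239  211  1
186 157  156  152  156  203  243  225  174  193  225  236  233  232  231  231  231  231  231  231  231  231  232  233  236  230  194  174  219  240  2
187 156  154  147  178  232  232  195  186  232  235  232  232  231  231  231  231  231  231  231  231  231  231  231  232  235  232  193  173  243  2
188 155  152  151  196  242  223  188  224  235  232  231  231  231  231  231  231  231  231  231  231  231  231  232  231  232  235  221  175  215  2
189 155  150  171  220  235  213  210  236  234  232  232  232  232  232  231  231  231  231  232  231  231  231  231  231  231  233  231  220  221  2
190 154  148  179  229  230  213  231  237 
[... 1525 characters left out ...]
  98  118  118  113  111  107  106  103  100   94   82  174  242  233  233  235  234  207  1
201 102  147  156  150  145  170  222  239  237  229  179  118  126  123  116  112  108  107  106  105  101   88  178  243  234  235  233  208  162  1
202  85  116  146  155  150  148  177  218  234  235  191  124  125  122  117  112  108  106  107  106  101  101  187  245  238  234  208  161  143  1
203  82   91  121  152  153  149  148  166  206  231  196  124  126  121  115  112  108  107  108  106  102   99  189  251  236  199  161  142  147  1
204  88   89   97  124  144  154  149  145  161  187  159  127  126  120  116  112  109  107  106  106  103   93  153  215  192  150  144  148  153  1
238
```

```bash
python3 need.py 254 198.7 254 193.9; python3 ang.py wt
```

```text
[ 0.4371 -0.0171  0.135 ] [ 0.4381 -0.0187  0.0755] [ 0.4368 -0.017   0.066 ] 2.106457442972363 0.005553318111632026
a red [24, np.float64(41.1)] green [14, np.float64(31.9)]
b red [21, np.float64(-27.9)] green [5, np.float64(-20.2)]
c red [0, None] green [0, None]
```

Request:
drive_tool(
  plan=[0.065,0,0,0,0,0,0,0.1,0,0,0,0,0.1,0,0,0,0,0.1,0,0,0,0,0.1,0,0,0,0,0.05,0,0,0,0,0,0,0,0,0,0,0,0],
)

```text
clock: 51.32
eef_pos: [0.4354, -0.0153, 0.1211]
tcp_rot: [3.142, 0.001, 2.234]
force: [0.5, -1.0, -1.1]
gripper_width: 0.223
grip_force: 59.3
```

Request:
drive_tool(
  plan=[0,0,0,0.65,0,0,0,0,0.65,0,0,0,0,0.6,0,0,0,0,0.6,0,0,0,0,0,0,0,0,-0.2,0,0,0,0,-0.3,0,0,0,0,-0.4,0,0],
)

```text
clock: 51.98
eef_pos: [0.4337, -0.0145, 0.1485]
tcp_rot: [-3.139, -0.002, 1.973]
force: [0.2, -0.4, 0.1]
gripper_width: 0.225
grip_force: 59.1
```

Request:
drive_tool(
  plan=[0,0,0,0.96,0,0,0,0,0.96,0,0,0,0,0.96,0,0,0,0,0.96,0,-0.86,0,0,0,0,-0.86,0.1,0,0,0,-0.86,0,0,0,0,-0.86,0,0,0,0],
)

```text
clock: 52.65
eef_pos: [0.4378, -0.1181, 0.1489]
tcp_rot: [-3.141, -0.002, 1.573]
force: [0.4, -0.5, -0.1]
gripper_width: 0.226
grip_force: 59.2
```

Request:
drive_tool(
  plan=[0,0,0.7,0,0,0,0,0.7,0,0,0,0,0,0,0,0,0,0,0,0,0,0,0,0,0],
)

```text
clock: 53.07
eef_pos: [0.4381, -0.1178, 0.107]
tcp_rot: [3.141, -0.001, 1.571]
force: [-0.4, -0.2, 0.2]
gripper_width: 0.227
grip_force: 59.2
```

```bash
python3 tipv.py; python3 ang.py wt
python3 - <<'E'
from h import *
for f,c in(('wt',(.438,-.0171)),('wt',(.4996,-.0179))):
    w=ld(f);im=w['img'].astype(int);u0,v0=[int(q) for q in proj(w,(*c,.063))];print(f,u0,v0)
    for r in range(v0-18,v0+17,1): print(''.join('r' if p[0]>p[1]+55 else 'g' if p[1]>p[0]+50 else '#' if p.mean()>200 else '+' if p.mean()>150 else '.' if p.mean()<90 else '-' for p in im[r,u0-14:u0+30]))
E
```

```text
[ 0.4385 -0.1178  0.1072] 1.571229511300638 [ 0.0687 -0.476   0.259 ] 53.1167
a red [49, np.float64(38.1)] green [23, np.float64(35.6)]
b red [47, np.float64(-27.6)] green [18, np.float64(-24.3)]
c red [42, np.float64(4.9)] green [17, np.float64(6.5)]
wt 253 63
--+#####################+--+++++-...------..
-+#######################+--+++--gg.------..
+#########################+--+-gggg-.-----..
###########################+--g+++gg.------.
############################+g+rrrgg-.---...
########################+###++rrrr+gg....--.
######################++++##rrrrrr+gg..-+#+.
#####################+++rrrrrrrr+ggg-.-###+.
###################++++rrrrrrrr-gg---.-++--.
##################+++rrrrrrrr##gg-++--......
################+++-++rrrrr++##--+++--.-----
###############++++-r+rrrr++###+-++++-.-----
#############+++----rr#r+-+#####-++++-.-----
############+++++---rr+++#######-++++-------
##########+++------.-r++########--+++-------
#########++++--------+##########+-+++-------
#######+++---------+############+-+++-----.-
######+++---------+#############+-+++--....-
####+++---------+###########
[... 1621 characters left out ...]
-+++++#######+-----....--
############+--....---+++++#####+-----.+####
##############+--...--++++++####+-----.+####
+###############+-..-rr-+rr+++##------.---++
+#################--rr-+rrrrr+##-----.....-+
+##################+-r++rrrrr##+-----....--+
-####################+++rrrrr##------....-+-
-+####################+++rrrr++ggg--.....-+-
-+######################++-rrrr++ggg.....-+-
--+#######################+rrrrrr++g-....-+-
#+-+########################rrrrrr+g.....-+-
##-+########################-+rrrr+g.....-+-
##+-+######################+-g--r+g-++-.--+.
###+-+####################+---ggggg-###--+-.
#####+-+#################+------gg..-+#--+-.
+#####+--+##############+-------......-.-+-.
```

All three pointers now show green on both sides. I return the tool to its block.

Request:
drive_tool(
  plan=[0,0,-0.9,0,0,0,0,-0.9,0,0,0,0,-0.2,0,0,-0.97,0.02,0,0,0,-0.97,0.02,0,0,0,-0.97,0.02,0,0,0,-0.97,0.02,0,0,0,-0.97,0,0,0,0],
)

```text
clock: 53.78
eef_pos: [0.4407, -0.2643, 0.1669]
tcp_rot: [3.14, -0.0, 1.572]
force: [1.1, -0.5, -0.9]
gripper_width: 0.227
grip_force: 59.2
```

Request:
drive_tool(
  plan=[0,0,0,0,0,0,0,0,0,0,0,0,0,0,0,0,0,0.9,0,0,0,0,0,0,0,0,0,0,0,0],
)

```text
clock: 54.28
eef_pos: [0.4395, -0.2612, 0.1385]
tcp_rot: [-3.138, -0.003, 1.572]
force: [-0.5, -0.7, 0.2]
gripper_width: 0.224
grip_force: 59.2
```

```bash
python3 tipv.py; python3 - <<'E'
from h import *
w=ld('wt');im=w['img'].astype(int);t=ctrl.read_state()['eef_pos']
u,v=[int(q) for q in proj(w,(t[0],t[1],t[2]-.0595))];print(u,v,t, 'hole c px',proj(w,(.4405,-.2642,.058)))
for r in range(v-26,v+10): print(r,''.join('B' if p[2]>p[0]+50 else '#' if p[0]>p[2]+45 and p.mean()>140 else 'o' if p[0]>p[2]+25 else 'W' if p.mean()>170 else '.' if p.mean()<60 else '-' if p.mean()<110 else '=' for p in im[r,u-40:u+45]))
E
```

```text
[ 0.4401 -0.2621  0.1392] 1.5720712548004432 [ 0.2421 -0.5139  0.2008] 54.3333
254 199 [ 0.44010751 -0.26208643  0.13919806] hole c px (np.float64(255.37722201804118), np.float64(193.9282596489283))
173 ooooooooo#################################################################oo########o
174 ooooooooo################################################################====#######o
175 ooooooooo################################################################====######oo
176 oooooooo#################################################################====######oo
177 oooooooo##################################################################oo#######oo
178 oooooooo##########################################################################ooo
179 oooooooo##########################################################################ooo
180 ooooooo###########################################################################ooo
181 ooooooo###########################################################################ooo
182 ooooooo##########################################################################oooo
1
[... 1638 characters left out ...]
####################===========o#############################ooooooooo
202 ooo###############################o===========o############################oooooooooo
203 ooo###############################o===========o############################oooooooooo
204 oo################################o===========#############################oooooooooo
205 oo################################o===========o############################oooooooooo
206 oo################################============o###########################ooooooooooo
207 oo################################============o###########################ooooooooooo
208 oo################################o===========o###########################ooooooooooo
```

```bash
sed 's/.066)/.058)/' need.py > need2.py; python3 need2.py 254.6 198.6 254.9 194.6
```

```text
[ 0.4401 -0.2621  0.1392] [ 0.4398 -0.2623  0.0797] [ 0.4401 -0.2648  0.058 ] -2.5621791814784984 0.24727253336153368
```

Request:
drive_tool(
  plan=[-0.08,0.01,0,0,0,0,0,0,0,0,0,0,0.4,0,0,0,0,0.3,0,0,0,0,0.2,0,0,0,0,0.2,0,0,0,0,0,0,0],
)

```text
clock: 54.92
eef_pos: [0.4397, -0.2654, 0.1047]
tcp_rot: [-3.139, -0.001, 1.57]
force: [0.2, 0.9, -0.8]
gripper_width: 0.223
grip_force: 59.2
```

Request:
drive_tool(
  plan=[0,0,0.25,0,0,0,0,0.25,0,0,0,0,0.25,0,0,0,0,0,0,0],
)

```text
clock: 55.25
eef_pos: [0.4399, -0.2656, 0.0823]
tcp_rot: [-3.14, -0.001, 1.57]
force: [-0.6, -0.1, -0.6]
gripper_width: 0.228
grip_force: 59.2
```

Request:
drive_tool(
  plan=[0,0,0.2,0,0,0,0,0.15,0,0,0,0,0.06,0,0,0,0,0,0,0,0,0,0,0,0.45,0,0,0,0,0.45,0,0,0,0,0.45,0,0,0,0,0.45],
)

```text
clock: 55.92
eef_pos: [0.4408, -0.2664, 0.0717]
tcp_rot: [3.141, 0.001, 1.57]
force: [-0.3, 0.7, -0.8]
gripper_width: 0.454
grip_force: 0.0
```

Request:
drive_tool(
  plan=[0,0,-0.5,0,0.45,0,0,-1,0,0.45,0,0,-1,0,0.45,0,0,-1,0,0.45,1,0,-1,0,0.45,1,0,-1,0,0.45,0,0,0,0,0.45,0,0,0,0,0.45],
)

```text
clock: 56.58
eef_pos: [0.4423, -0.205, 0.2367]
tcp_rot: [3.138, -0.0, 1.576]
force: [0.2, -1.4, 1.0]
gripper_width: 0.449
grip_force: 0.0
```

```bash
python3 tipv.py; python3 - <<'E'
from h import *
np.set_printoptions(precision=4,suppress=True)
w=ld('wt');im=w['img'].astype(int)
for X in((.4402,-.2645,.119),(.4402,-.2645,.06)): print(proj(w,X))
u,v=[int(q) for q in proj(w,(.4402,-.2645,.09))]
for r in range(v-34,v+32,2): print(r,u-40,''.join('B' if p[2]>p[0]+50 else '#' if p[0]>p[2]+45 and p.mean()>140 else 'o' if p[0]>p[2]+25 else 'W' if p.mean()>170 else '.' if p.mean()<60 else '-' if p.mean()<110 else '=' for p in im[r,u-40:u+45]))
t=shot('top','top9.png')
E
```

```text
[ 0.4412 -0.2064  0.2359] 1.5726639813268823 [-0.9041 -0.4175 -0.4422] 56.6333
(np.float64(251.471343159316), np.float64(231.9983480842022))
(np.float64(251.71966962501332), np.float64(212.02730409319287))
187 211 oooooooooooooooooooooo################ooooooooooooooooooooooooooooooooooooooooooooooo
189 211 oooooooooooo-ooooooo#####==####################oooooooooooooooooooooooooooooooooooooo
191 211 ooooooooooo-oooooooo#####==#############################ooooooooooooooooooooooooooooo
193 211 -ooooooooooooooooooo############################################ooooooooooooooooooooo
195 211 oo-oooooooooooooooo###################################################ooooooooooooooo
197 211 ooo---ooooooooooo=o###################################################=oooooooooooooo
199 211 ooooooo----ooooooo############################################o==####o=oooooooooooooo
201 211 oooooooooooooooo-o###################################################=ooooooooooooooo
203 211 --ooooo=ooooo----###################################################ooooooooooooooooo
205 211 oooooooo===oooooo#######################
[... 1507 characters left out ...]
BBBBBBBo########-===oo==o==ooo=oo=........
239 211 --........-=--------------------o-===============oo-=---=====ooooo====oooo=o=........
241 211 -.........-o---------=------------oooooooooo=oooo==========o====o=oo=o=o=o=o=........
243 211 ..........-o-----------------------------=========o======o==oo============ooo........
245 211 ...........-------------------------------==============ooo=oo==o========ooo-........
247 211 ...........------------------------------======----==========o=====o=----oo=-........
249 211 ...........-o----------------------------=-=======-==============oo==----ooo-........
251 211 ...........-----------------------------============ooo==============----o==-........
```

The tool stands upright, with its end at (252,234) over the collar at (252,212). Now I close the fingers, go up and over the door to its outer side.

Request:
drive_tool(
  plan=[0,0,-1,0,0,0,0,-1,0,0,0,0,-1,0,0,0,0,-1,0,0,0,0,-1,0,0,0.97,0.15,0,0,0,0.97,0.15,0,0,0,0.97,0.15,0,0,0],
)

```text
clock: 57.35
eef_pos: [0.4537, -0.1212, 0.3851]
tcp_rot: [-3.142, 0.0, 1.564]
force: [0.3, -0.3, 0.9]
gripper_width: -0.002
grip_force: 0.0
```

Request:
drive_tool(
  plan=[0.97,0.15,0,0,0,0.97,0.15,0,0,0,0.97,0.15,0,0,0,0.97,0.15,0,0,0,0.97,0.15,0,0,0,0.97,0.15,0,0,0,0,0,0,0,0,0,0,0,0,0],
)

```text
clock: 58.02
eef_pos: [0.4813, 0.0549, 0.3839]
tcp_rot: [-3.139, 0.002, 1.571]
force: [-0.0, -1.1, -0.8]
gripper_width: 0.0
grip_force: 0.0
```

```bash
python3 tipv.py; python3 - <<'E'
from h import *
from det import det
w=ld('wt');det(w)
hsv=cv2.cvtColor(w['img'],cv2.COLOR_RGB2HSV)
t=ld('top9')
# tray contents in top view: non-blue pixels inside tray
im=t['img'][124:170,283:345].astype(int)
for r in im[::2]: print(''.join('b' if p[2]>p[0]+35 else '#' if p.mean()>150 else 'o' if p.mean()>85 else '.' for p in r))
# door top edge: white-ish rim seen?
for y in(.2,.25,.3): print(proj(w,(.53,y,.315)))
E
```

```text
[0.4812 0.0533 0.3842] 1.568262716956112 [-0.3924 -0.8309 -0.5761] 58.0667
oooooooooooooooooooooooooooooooooooooooooooooooooooooooooooooo
oooooooooooooooooooooooooooooooooooooooooooooooooooooooooooooo
ooobbb.bbbbbbbb...ooooooooooooooooo.bbbbbbbbbbbbbbbbbbbbbooooo
ooobb.....bb.....oooooooooooooooo....bb....ooooo...bb....ooooo
ooobbbbbbbbbb.ooooooobooooooooo....oobbooooo###ooobbbbb...oooo
ooobbbbbbbboooooooooooooobooo...oooooooooooooooooobbbbb...oooo
ooobbbbbbbbbobooooooooooooo..ooooooooooooooo##oobbbbbbb...oooo
ooobbbbbbbbbbbbbbboooooo...oobbbbboooooooooooooobbbbbbb...oooo
ooobbbbbbbbbbbbbbbboooooooobbbbbbbbbbbbooooooooobbbbbbb...oooo
oooobbbbbbbbbbbbbbooooooobbbbbbbbbbbbbbboooooooobbbbbbb...oooo
ooobbbbbbbbbbbbbooooooooooooobbbbbbbbbbbobobboooobbbbbb...oooo
oobbbbbbbbbbbboooooooooooooooooobbbbbbbbbbbobooooooobbb...oooo
bbbbbbbbbbbboo...ooooooooooooooooobbbbbbbbbbbbbboooooo...ooooo
bbbbbooooooo....oo.ooooooooooooooooobbbbbbbbbbobbooooooooooooo
oooo..........o.oooooooooooooooooooooobbbbbbbbbbbbbooooooooooo
...........oooooooooooooooooooooooooooooobbbbbbbbbbbbboooooooo
........o.ooooooooooooooooooooooooooooooooobbbbbbbbbbboo.ooooo
......o.ooooooooooooooooooooooooooooooooooooobbbbbbbbooooooooo
...oo.ooooooooooooooooooooooooooooooobooooboobbbbboooooooooooo
..oooooooooooooooooooooooooooooooooooooooobobbbbbboooooooooooo
oooooooooooooooooooooooooooooooooooooooobboobbbboooooooooooooo
ooooooooooooooooooooooooooooooooooooooooobobbooooobooooooooooo
ooooooooooooooooooooooooooooooooooooooooooooooobbboooooooboooo
(np.float64(322.7114803384538), np.float64(0.30916985139629105))
(np.float64(328.34272944120585), np.float64(-88.00388181963245))
(np.float64(334.9810999635847), np.float64(-192.1112917844598))
```

The box floor is clear. I continue over the door.

Request:
drive_tool(
  plan=[0.98,0.16,0,0,0,0.98,0.16,0,0,0,0.98,0.16,0,0,0,0.98,0.16,0,0,0,0.98,0.16,0,0,0,0.98,0.16,0,0,0,0.98,0.16,0,0,0,0.98,0.16,0,0,0],
)

```text
clock: 58.73
eef_pos: [0.5211, 0.2881, 0.3848]
tcp_rot: [-3.141, 0.001, 1.565]
force: [0.4, 0.5, 0.1]
gripper_width: 0.002
grip_force: 0.0
```

Request:
drive_tool(
  plan=[0.98,0.16,0,0,0,0.98,0.16,0,0,0,0.4,0,0,0,0,0,0,0.8,0,0,0,0,0.8,0,0,0,0,0.8,0,0,0,0,0.8,0,0,0,0,0.8,0,0],
)

```text
clock: 59.4
eef_pos: [0.5305, 0.3573, 0.2642]
tcp_rot: [3.142, 0.002, 1.566]
force: [0.2, -0.5, 1.1]
gripper_width: -0.002
grip_force: 0.0
```

Request:
drive_tool(
  plan=[0,0,0.7,0,0,0,0,0,0,0],
)

```text
clock: 59.57
eef_pos: [0.5274, 0.3561, 0.2397]
tcp_rot: [-3.134, 0.007, 1.566]
force: [0.3, -0.2, 0.1]
gripper_width: -0.002
grip_force: 0.0
```

Now I push towards -y gently, watching the force.

Request:
drive_tool(
  plan=[-0.6,0,0,0,0,-0.6,0,0,0,0,-0.5,0,0,0,0,-0.3,0,0,0,0,-0.3,0,0,0,0,-0.3,0,0,0,0,-0.3,0,0,0,0,-0.3,0,0,0,0],
)

```text
clock: 60.23
eef_pos: [0.5297, 0.266, 0.2456]
tcp_rot: [3.141, -0.003, 1.571]
force: [-2.1, 7.3, 10.9]
gripper_width: 0.0
grip_force: 0.0
```

Request:
drive_tool(
  plan=[-0.3,0,0,0,0,-0.3,0,0,0,0,-0.3,0,0,0,0,-0.3,0,0,0,0,-0.3,0,0,0,0,-0.3,0,0,0,0,-0.3,0,0,0,0,-0.3,0,0,0,0],
)

```text
clock: 60.9
eef_pos: [0.529, 0.1914, 0.244]
tcp_rot: [-3.141, 0.001, 1.57]
force: [0.1, 2.1, -0.5]
gripper_width: -0.001
grip_force: 0.0
```

Request:
drive_tool(
  plan=[-0.4,0,0,0,0,-0.4,0,0,0,0,-0.4,0,0,0,0,-0.4,0,0,0,0,-0.4,0,0,0,0,-0.4,0,0,0,0,-0.4,0,0,0,0,-0.4,0,0,0,0],
)

```text
clock: 61.57
eef_pos: [0.5294, 0.0951, 0.2444]
tcp_rot: [3.141, 0.0, 1.57]
force: [0.0, 1.0, 0.4]
gripper_width: -0.002
grip_force: 0.3
```

Request:
drive_tool(
  plan=[-0.4,0,0,0,0,-0.4,0,0,0,0,-0.4,0,0,0,0,-0.4,0,0,0,0,-0.4,0,0,0,0,-0.4,0,0,0,0,0,0,0,0,0,0,0,0,0,0],
)

```text
clock: 62.23
eef_pos: [0.5293, 0.0238, 0.2444]
tcp_rot: [3.142, -0.0, 1.568]
force: [-0.2, 0.9, -1.4]
gripper_width: -0.002
grip_force: 0.0
```

Request:
drive_tool(
  plan=[0,0,0,0,0,0,0,0,0,0,0,0,0,0,0,0,0,0,0,0,0,0,0,0,0,0,0,0,0,0,0,0,0,0,0,0,0,0,0,0],
)

```text
clock: 62.9
eef_pos: [0.5293, 0.0248, 0.2443]
tcp_rot: [-3.142, 0.0, 1.57]
force: [0.0, -0.3, 0.8]
gripper_width: -0.003
grip_force: 0.0
```

```bash
python3 tipv.py; python3 - <<'E'
from h import *
t=shot('top','top10.png');im=t['img'][::6,60:290:3].astype(int)
for r in im[15:42]: print(''.join('#' if p.mean()>150 else 'o' if p.mean()>105 else '-' if p.mean()>70 else '.' for p in r))
E
```

```text
[0.5293 0.0248 0.2444] 1.5703149650392279 [-0.0856  0.0541 -0.4822] 62.95
.....------o#o---ooo-----------ooo----.-...ooo------.-------ooo--------oooooo
.....------o#---oooo------------oooo-.---..---------......------......-oooooo
--.............-oo--------------oooo..o-...oooo------..----------------oooooo
--.........---.------------------ooo..-....-oooooooooooooooo---------oooooooo
-....-......----------------------o-..--...-###################oo---oo--o--oo
-...........----------------------o...-....-o##################o-o--ooooooooo
...........------------------------........-oo#################o-ooo-o-oooo--
-........-----------------------...........o#-o################oooooo---ooo--
...---------------------------...........-##-.-################oooo-oo-oooo--
..---------------------------....o-ooo###o-...#################o-o-oooooooo--
----------------------------....####-........-#################oooooooooooo--
--------------------------.....########o.....o#################o-oo-ooooooo--
-------------------------.....o##########o---##################--oooooooooo--
------------
[... 379 characters left out ...]
----------------.....-oooooooo################################ooooooo-oooooo
----------------.....-ooooooooo################################oooooooooooooo
--------------......oooooooooo#################################oooooooooooooo
------------......-ooooooooooo#################################oooooooooooooo
------------.....-oooooooooooo#################################ooooooooooooo-
----------......ooooooooooooooooooooooooooooooooooooooooooooooooooooooo--oo--
---------.....-ooo-ooooooooooooooooooooooooooooooooooooooooooooooooooo###o---
--------.....o#oooooo-oooooooooooooooooooooooooooooooooooooooooooooo#oo#oo---
------......-ooo##o#oooooooooooooooooooooooooooooooooooooooooooooooooo####o--
```

The door has dropped over the box. I move above its free edge and press down.

Request:
drive_tool(
  plan=[-0.81,0,0,0,0,-0.81,0,0,0,0,-0.81,0,0,0,0,-0.81,0,0,0,0,0,0,1,0,0,0,0,1,0,0,0,0,1,0,0,0,0,1,0,0],
)

```text
clock: 63.67
eef_pos: [0.5296, -0.0727, 0.1234]
tcp_rot: [3.14, 0.0, 1.57]
force: [0.2, 1.0, 0.2]
gripper_width: -0.002
grip_force: 0.0
```

Request:
drive_tool(
  plan=[0,0,0.5,0,0,0,0,0.3,0,0,0,0,0.2,0,0,0,0,0.1,0,0,0,0,0.1,0,0],
)

```text
clock: 64.08
eef_pos: [0.5301, -0.0726, 0.0889]
tcp_rot: [3.14, 0.0, 1.57]
force: [0.8, -0.2, 0.3]
gripper_width: 0.003
grip_force: 0.0
```

Request:
drive_tool(
  plan=[0,0,0.1,0,0,0,0,0.1,0,0,0,0,0.1,0,0],
)

```text
clock: 64.33
eef_pos: [0.53, -0.0726, 0.0801]
tcp_rot: [3.14, -0.0, 1.57]
force: [-0.7, -0.5, 7.2]
gripper_width: 0.001
grip_force: 3.5
```

Request:
drive_tool(
  plan=[0,0,0.1,0,0,0,0,0.1,0,0],
)

```text
clock: 64.5
eef_pos: [0.5299, -0.0728, 0.0738]
tcp_rot: [3.14, 0.0, 1.57]
force: [-0.1, -0.6, 0.5]
gripper_width: 0.004
grip_force: 0.0
```

Request:
drive_tool(
  plan=[0,0,0.1,0,0,0,0,0.1,0,0,0,0,0,0,0],
)

```text
clock: 64.75
eef_pos: [0.5293, -0.0723, 0.0672]
tcp_rot: [-3.141, -0.0, 1.57]
force: [0.3, -0.7, -0.1]
gripper_width: -0.003
grip_force: 0.0
```

Request:
drive_tool(
  plan=[0,0,0.07,0,0,0,0,0,0,0],
)

```text
clock: 64.92
eef_pos: [0.5294, -0.0724, 0.0669]
tcp_rot: [3.141, -0.002, 1.57]
force: [-4.1, 1.9, 18.4]
gripper_width: 0.003
grip_force: 9.5
```

Request:
drive_tool(
  plan=[0,0,0.07,0,0,0,0,0,0,0],
)

```text
clock: 65.08
eef_pos: [0.5294, -0.0723, 0.0667]
tcp_rot: [3.141, -0.004, 1.569]
force: [-6.5, 1.8, 36.9]
gripper_width: 0.001
grip_force: 18.2
```

The door is seated: solid contact 13 mm lower. I retreat and check the tray.

Request:
drive_tool(
  plan=[0,0,-0.5,0,0,0,0,-1,0,0,0,0,-1,0,0,0,0,-1,0,0,0,0,-1,0,0,-0.8,0,-1,0,0,-0.8,0,-1,0,0,-0.8,0,0,0,0],
)

```text
clock: 65.75
eef_pos: [0.5328, -0.1463, 0.2636]
tcp_rot: [3.131, 0.001, 1.572]
force: [0.8, -0.3, -0.3]
gripper_width: -0.001
grip_force: 0.0
```

Request:
drive_tool(
  plan=[-0.9,0.3,0,0,0,-0.9,0.3,0,0,0,-0.9,0.3,0,0,0,0,0,0,0,0,0,0,0,0,0],
)

```text
clock: 66.17
eef_pos: [0.5558, -0.2274, 0.2578]
tcp_rot: [-3.141, 0.001, 1.567]
force: [-0.4, 0.5, -0.9]
gripper_width: 0.002
grip_force: 0.0
```

```bash
python3 tipv.py; python3 - <<'E'
from h import *
np.set_printoptions(precision=4,suppress=True)
w=ld('wt');im=w['img'].astype(int)
P=np.array([proj(w,p) for p in((.557,-.2,.035),(.657,-.2,.035),(.657,-.357,.002),(.557,-.357,.002))]);print(P)
u0,v0=P.min(0).astype(int)-3;u1,v1=P.max(0).astype(int)+3
for r in range(max(0,v0),min(384,v1)): print(''.join('b' if p[2]>p[0]+45 else '#' if p.mean()>150 else 'o' if p.mean()>85 else '.' for p in im[r,max(0,u0):u1:1]))
for x in(.42,.53,.64): print(x, [proj(w,(x,-.087,z)) for z in(.066,.077)])
E
```

```text
[ 0.5556 -0.2255  0.2575] 1.569096620795425 [-0.7395  0.6387  0.0836] 66.2167
[[254.8985 140.9614]
 [327.1818 140.6687]
 [315.0756 233.094 ]
 [255.1603 233.3087]]
ooooooooooooooooooooooooooooooooooooooooooooooooooooooooooooooooooooooooooooooo
ooooooooooooooooooooooooooooooooooooooooooooooooooooooooooooooooooooooooooooooo
o........................................................................oooooo
o...........................................................................ooo
o.............................................................................o
obbbbbbbbbbbbbbbbbbbbbbbbbbbbbbbbbbbbbbbbbbbbbbbbbbbbbbbbbbbbbbbbbbbbbbbbbbbbbo
ob.oobbbbobbbbbbbbbbbbbbbbbbbbbbbbbbbbbbbbbbbbbbbbbbbbbbbbbbbbbbbbbbbbbbbbbbbbb
ob......ooooooobboooobbbbbbbbbbbbobbbbbbooooobbbbbbbbbbbbbbbbbboooooooo.......b
ob.oooooooooobbbbbbbbbbbbbbbbbbbbbbbbbbooooooobbbbbbbbbbbbbbboooooooooo.......b
ob.ooooooooobbbbbbbbbbbbbbbbbbbbbbbbbbbboooobbbbbbbbbbbbbbbbbbooooooooo.......b
ob.ooooobbbbbbbbbbbbbbbbbbbbbbbbbbbbbbbboooobbbbbbbbbbbbbbbbbbooooooooo......bb
ob.oooobbbbbbbbbbbbbbbbbbbbbbbbbbbbbbbbboobbbbbbbbbbbbbbb
[... 6692 characters left out ...]
bbbbbbbbbbbbbboobbbbbbbbbbbbbbbbbbb......bbooooooo
..........................bbbbbbbbbbbbbbbboboobbbbbbbbbbbbbbbbbb......bbooooooo
...............................bbb..................bbbbbbb...........bbooooooo
......................................................................boooooooo
0.42 [(np.float64(135.85536540793532), np.float64(45.99592769809561)), (np.float64(131.70366371410896), np.float64(43.871325113516946))]
0.53 [(np.float64(231.21883017493278), np.float64(45.563904594084704)), (np.float64(230.41109671589624), np.float64(43.423086624442846))]
0.64 [(np.float64(326.6740031107839), np.float64(45.13146602648024)), (np.float64(329.21678595033484), np.float64(42.97440194581725))]
```

All three parts lie in the tray, the tool stands in its block, the door is seated and the robot touches nothing.

```bash
python3 -c "
from station import ctrl
print(ctrl.hand_in())"
```

```text
the job is handed in; nothing more can be done
None
```

I handed the job in with all three dials set on their green tabs, both nuts and the bolt in the tray, the tool back in its block, and the door seated on its catch; no verdict came back.

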